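# Re-index the ratcheted stone dial

## Robot

A 7-joint arm with a two-finger parallel gripper is mounted at the origin on a cart in front of the work surface, level with it; the furniture and walls round the work are solid. World frame = base frame: x ahead of the robot, y to its left, z up, the work surface at z = 0. Lengths are in m, angles in rad, forces in N, time in s.
With the tool pointing down it reaches from about 0.425 to 0.875 m from the base axis. Payload 4.7 kg.
Tool frame: the origin (TCP) lies on the centre line of the jaws, within the pads' length; the fingertips stand 14 mm ahead of it and the grasp point (between the pads) lies 5 mm behind it (bot.tip_reach is the distance from the TCP to the fingertips, in m); z points along the fingers, y is the line along which they close (so a half turn about z gives the same grasp; the last joint's range is limited). The gripper opens to 85 mm and grips with 20 to 120 N. Pads are 22 mm wide; open, the fingers measure 114 mm over their backs; the gripper's body (76 mm by 85 mm) begins 54 mm behind the grasp point. The pads swing forward as they close: fully open they stand 13 mm farther back than shut.
Start: joints at [1.164, 0.321, -0.07, 1.45, 0.023, 1.371, -0.057], TCP at [0.266, -0.593, 0.245] pointing down, gripper open.
Joint ranges: [-2.86, 2.86], [-0.3, 2.09], [-1.38, 1.24], [0.06, 2.45], [-1.56, 4.7], [0.09, 2.05], [-2.69, 2.69]. Speed limits (rad/s): [2.57, 2.57, 3.14, 3.14, 3.14, 3.14, 3.14].

## Interface

Orientations are given as a 3x3 rotation matrix whose columns are the frame's x, y, z axes.
In Python, from bench import bot gives the robot as it stands.
- The arm moves only by the tool jog_arm, never from a script. Its argument "steps" is a list of rows, each an object of numbers: "dx", "dy", "dz": the shift along the tool's x, y, z scaled (see below); "wx", "wy", "wz": the turn, a rotation vector about the tool's x, y, z scaled (see below). A call has 1 to 5 rows; each row is the pose to reach, as a shift and turn from the pose commanded when the call began, along the tool's axes at that moment; what a row does not reach only later rows make up. The controller multiplies each number of a shift by 0.25 m and each number of a turn by 120 degrees. A row lasts 1/12 s, in which the tool goes at most 41.7 mm and 7.16 degrees, less where a joint would pass 70% of its speed; a pose out of reach is approached as far as the arm can. A call with a number of a shift or a turn outside -1 to 1 is refused whole. A call with a gripper value outside its range is refused whole. "claw" is the opening, from 0 (shut) to 1 (fully open), set as the call begins (left out, the last holds). The fingers move at their own pace and stop on an object; "newtons" is the grip in N (left out, the last holds). Time passes only in rows, so rows that repeat a pose let the fingers close. It gives the time, the measured TCP pose, the force, the opening and the grip force at its end, in the units of the state.
- bot.get_obs(): the state, without advancing time (a new reading comes with each control period).
- bot.read_camera(name): name is "scene" or "top" or "wrist"; returns the picture (384x512x3 uint8, red, green, blue); there is no depth.
- bot.camera_params(name): a dict with "K" (3x3 intrinsics, pixels), "position" and "orientation" of the camera in the world. Camera axes: x right, y up, looking along -z (the intrinsics and any distortion apply to the point x, -y, -z); pixel columns grow to the right and rows downward; lengths in m; the calibration is good to about 2 mm. A picture is of the moment at which its call begins: read the wrist's pose just before it. camera_params takes no time and is no camera call; for the wrist camera it gives the pose at the moment of the call.
- bot.sign_off(): hands the job in; it is judged then, once.
Trained networks look in the newest picture that a camera, given by its name, has taken for a name from the list of things; names that differ only in an ending like _2 or _b are one class to them, and where a whole thing is asked for, a point or a joint stands for the part that bears it (a point fixed in the world has none). Each returns a list of dicts, best first, with "p" (0 to 1); they miss things now and then, are a little off and sometimes report something else, mostly with a low value. They report only what shows in the picture. A call takes as long as a camera call.
- bot.boxes_of(camera, target): "bbox" ([left, top, right, bottom] in pixels, round what is visible of it).
The state is a dict: "t": time; "joint_pos": joint angles; "qvel": joint speeds; "joint_efforts": joint torques, N m; "position": TCP position; "orientation": TCP orientation; "wrist_force": force on the tool from outside, world axes, zero at the start; "ft_torque": the same for the moment, N m; "gripper_width": finger opening in m; "grip_force": force on a finger pad.
Only numpy, scipy, OpenCV 4.12 (cv2) and the standard library are available. Lean on these libraries where they do the work, as an engineer would, in place of code of your own. Each camera call takes 0.05 s, during which the arm holds its last target. There are 200 camera calls.

## Task

The stone dial on the desk has been clicked too far and must be re-indexed. Swing the release lever out to free the pawl, turn the dial back anticlockwise until its lug meets the stop and press it there lightly but definitely for a moment, then swing the lever home to let the pawl in. Now advance the dial clockwise by exactly two clicks, one at a time, each time turning it back until the tooth bears on the pawl and pressing lightly for a moment; never force the pawl or the stop, and leave the loose things around it alone.

Things in the scene. Friction and masses are not known exactly. Their poses are not given: they have to be found in the camera images.
- stage: Grey painted base of the indexing stage, fixed to the desk, 14 mm high: a round plate 124 mm across with a 54 mm wide tail. Origin: centre of the round plate's underside, on the dial's axis. Its z is up and its tail runs along its -y axis to 114 mm from the origin. In this frame the release lever's pivot is at (0, -76) mm.
- dial (a joint): Dial angle (rad) about the upright axis through the stage's origin; grows CLOCKWISE from above (advance), the only way it turns with the pawl in. Clicks are 0.5236 apart; turned back, a tooth meets the pawl near 0.32, 0.85 or 1.37, up to 0.1 more or less from run to run (the same for all teeth). Starts at 0.8 to 1.4. Friction 0.06 N m; riding over a tooth takes up to 0.25 N m.
- grip (a point): Middle of the aluminium grip bar on the dial's axis, 51 mm above the desk. Bar: 46 mm long, 12 mm thick, 36 to 63 mm above the desk. The frame turns with the dial: x along the bar, y across its 12 mm, z up. Dial: black disc 74 mm across with 12 stones, lying on a steel ratchet wheel 84 mm across; the stones and the stop reach at most 34 mm above the desk.
- lug: Small steel lug, 14 mm radially by 6 mm by 8 mm, on the rim of the dial, 46 mm from the axis; turns with it. Origin on the middle of the face that meets the stop.
- stop: Small dark steel stop block, 12 mm radially by 8 by 18 mm, on the base at its left (+y) side, 46 mm from the axis. Origin on the face that meets the lug; in contact the two origins are within 2 mm. It is adjustable: the dial may read -0.08 to 0.08 there, so feel for it. A light press is 0.2 to 0.5 N m on the bar (3 to 10 N here); over 15 N is forcing it.
- pawl (a joint): How far the spring pawl is drawn out of the teeth, in m: 0 right at the bottom between two teeth, up to 0.008 while riding over a tooth, about 0.0095 when held clear by the release lever swung out. Its spring pushes it in with 1.8 to 3.3 N.
- pawl_tip: Steel nose of the pawl, an upright wedge 4 mm wide, 8 mm high, that engages the teeth at the tail side of the dial, 37 mm from the axis. Origin at its middle, 20 mm above the desk. To press a tooth lightly on it takes 0.25 to 0.45 N m on the grip bar (5 to 12 N here); over 15 N is forcing it. It hardly gives, so come to it in small steps.
- release (a joint): Release lever angle in rad, growing ANTICLOCKWISE seen from above: 0 home (pawl free to engage), stop at 1.65 swung out (pawl held clear, beyond about 1.4). Friction 0.07 N m holds it where it is left, in or out.
- post (a point): Axis of the round black post at the end of the release lever, 46 mm above the desk. Post 14 mm across, 32 to 56 mm above the desk, 45 mm from the pivot. Lever home: it points along the stage's -x; swung out: along the tail (-y) and slightly past. Pinch it from above and lead it round, or push it.
- stone_jar_1: Loose glass jar with a black cap, 39 mm across, 43 mm high, beside the stage; origin at the centre of its underside. Leave it alone.
- loupe: Loose folded loupe, 27x44x14 mm, lying in front of the stage; origin at the centre of its underside. Leave it alone.
- tweezers: Loose steel tweezers, 162 mm long, 10 mm high, lying to the right of the stage; origin at the centre of their underside. Leave them alone.

How it is judged:
By the outcome, as a careful person would: the job done as asked, in the order asked, and still so for the second after the job is handed in, with the robot touching nothing.
It also fails if it takes over 72 s, if anything falls off the work surface, if the arm or the gripper's body presses on something with over 40 N, if the wrist force passes 120 N, or if a joint passes its speed limit or range.

## Working session

There is one attempt and no reset: what is moved stays moved. The work goes in short steps, Python scripts to look and compute and a tool call to move; the robot and the scene stay as the last step left them, time stands still between calls to the robot, and variables do not carry over. Pictures are saved under pics/ and viewed, at most 10 in all, crops included, and the job is handed in when it is done.

Besides the shell and the picture viewer there is one more tool, called after ">>>" as a command line: name --argument value ..., lists and objects as JSON in quotes. jog_arm: Moves the arm, as the interface text tells. Shifts and turns lie within -1 to 1; 1 stands for 0.25 m of shift or 120 degrees of turn. Its arguments: {"type":"object","properties":{"steps":{"type":"array","items":{"type":"object","properties":{"dx":{"type":"number"},"dy":{"type":"number"},"dz":{"type":"number"},"wx":{"type":"number"},"wy":{"type":"number"},"wz":{"type":"number"}}}},"claw":{"type":"number"},"newtons":{"type":"number"}},"required":["steps"]}

```bash
mkdir -p pics; ls
cat > h.py <<'E'
import numpy as np, cv2
from bench import bot
def ray(cam,uv):
    c=bot.camera_params(cam);K=np.array(c["K"]);R=np.array(c["orientation"]);p=np.array(c["position"])
    d=np.linalg.inv(K)@np.array([uv[0],uv[1],1.]);return p,R@np.array([d[0],-d[1],-d[2]])
def onz(cam,uv,z):
    p,d=ray(cam,uv);return p+d*(z-p[2])/d[2]
def proj(cam,P):
    c=bot.camera_params(cam);K=np.array(c["K"]);R=np.array(c["orientation"]);q=R.T@(np.array(P)-c["position"])
    a=K@np.array([q[0],-q[1],-q[2]]);return a[:2]/a[2]
E
python3 - <<'E'
from h import *
np.set_printoptions(precision=4,suppress=True)
ims=[]
for cam in("top","scene"):
    im=bot.read_camera(cam);cv2.imwrite(f"pics/{cam}0.png",im[:,:,::-1])
    cp=bot.camera_params(cam);print(cam,cp["K"],cp["position"],cp["orientation"],[k for k in cp])
    for n,z in(("stage",.01),("grip",.063),("post",.056),("lug",.03),("stop",.03),("pawl_tip",.024),("stone_jar_1",.04),("loupe",.014),("tweezers",.01)):
        for b in bot.boxes_of(cam,n)[:2]:
            bb=b["bbox"];print(n,round(b["p"],2),np.round(bb),onz(cam,[(bb[0]+bb[2])/2,(bb[1]+bb[3])/2],z))
o=bot.get_obs();print(o)
E
```

```text
pics
top [[476.3832   0.     256.6764]
 [  0.     476.3832 190.0406]
 [  0.       0.       1.    ]] [ 0.3354 -0.1056  1.3045] [[ 0.0095  0.988  -0.1539]
 [-0.9999  0.0115  0.0124]
 [ 0.014   0.1537  0.988 ]] ['K', 'position', 'orientation']
stage 0.86 [225. 159. 286. 204.] [ 0.5608 -0.1189  0.01  ]
grip 0.92 [231. 165. 259. 199.] [ 0.5496 -0.0894  0.063 ]
grip 0.35 [221. 160. 292. 204.] [ 0.5512 -0.1207  0.063 ]
post 0.4 [264. 183. 278. 204.] [ 0.521  -0.1603  0.056 ]
pawl_tip 0.18 [220. 219. 235. 234.] [ 0.4341 -0.0432  0.024 ]
stone_jar_1 0.68 [267. 185. 275. 207.] [ 0.5172 -0.1608  0.04  ]
stone_jar_1 0.46 [272. 150. 292. 164.] [ 0.6248 -0.1884  0.04  ]
loupe 0.55 [222. 222. 234. 229.] [ 0.4378 -0.0451  0.014 ]
scene [[399.7053   0.     255.0431]
 [  0.     399.7053 190.3724]
 [  0.       0.       1.    ]] [-0.124  -0.5736  0.6298] [[ 0.5466  0.4765 -0.6886]
 [-0.8374  0.3159 -0.4461]
 [ 0.0049  0.8205  0.5717]] ['K', 'position', 'orientation']
stage 0.94 [225. 184. 284. 230.] [ 0.5582 -0.1303  0.01  ]
grip 0.91 [229. 185. 258. 210.] [ 0.5177 -0.1236  0.063 ]
post 0.53 [248. 207. 
[... 362 characters left out ...]
0.] [ 0.5356 -0.1553  0.014 ]
tweezers 0.55 [262. 278. 340. 298.] [ 0.3859 -0.3542  0.01  ]
{'t': 1.0, 'joint_pos': array([ 1.1641,  0.321 , -0.0701,  1.4505,  0.0226,  1.3708, -0.0569]), 'qvel': array([ 0.001 ,  0.0008,  0.001 , -0.0003, -0.0019, -0.0004, -0.0018]), 'joint_efforts': array([ -0.0003, -49.3405,  -0.3815, -31.458 ,   0.0133,   0.0014,
         0.0001]), 'position': array([ 0.2655, -0.5933,  0.2454]), 'orientation': array([[ 0.9128,  0.4085, -0.    ],
       [ 0.4085, -0.9128, -0.0001],
       [-0.    ,  0.0001, -1.    ]]), 'wrist_force': array([ 0.5898,  0.8443, -0.2648]), 'ft_torque': array([-0.0029,  0.0247,  0.0282]), 'grip_force': 0.0, 'gripper_width': 0.08551003985965996}
```

Run:
```python
import cv2,numpy as np
a=cv2.imread("pics/top0.png")[140:240,205:305];b=cv2.imread("pics/scene0.png")[165:240,205:305]
a=cv2.resize(a,(400,400),interpolation=cv2.INTER_CUBIC);b=cv2.resize(b,(400,300),interpolation=cv2.INTER_CUBIC)
c=np.zeros((400,800,3),np.uint8);c[:,:400]=a;c[:300,400:]=b;cv2.imwrite("pics/c0.png",c)
```

```text
(no output)
```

View pics/c0.png

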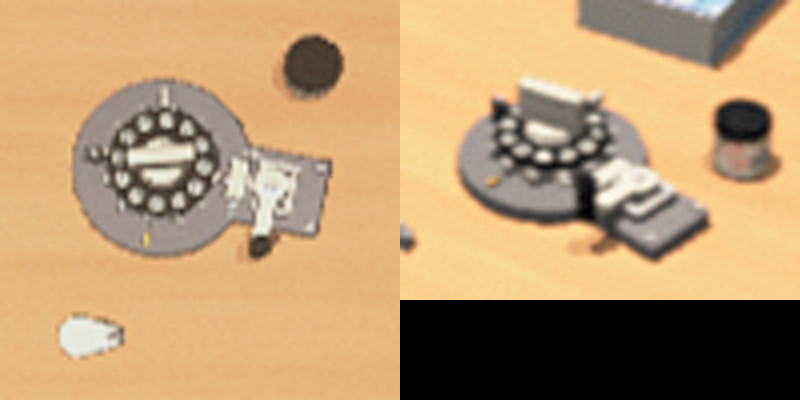

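```bash
cat >> h.py <<'E'
def mv(P,yaw=None):
    """jog numbers from current measured pose to world P, tool x heading yaw deg (down)"""
    o=bot.get_obs();R=o["orientation"];d=R.T@(np.array(P)-o["position"])/.25
    y0=np.degrees(np.arctan2(R[1,0],R[0,0]))
    w=0 if yaw is None else -((yaw-y0+180)%360-180)/120
    print("d",np.round(d,3),"wz",round(w,3),"yaw0",round(y0,2))
E
python3 - <<'E'
from h import *
np.set_printoptions(precision=4,suppress=True)
c=bot.camera_params("wrist");o=bot.get_obs();R=o["orientation"]
print(c["K"],R.T@(np.array(c["position"])-o["position"]),R.T@c["orientation"])
f=lambda u,v,z:onz("top",[205+u/4,140+v/4],z)
L=f(72,167,.014);T=f(160,79,.014);B=f(160,257,.014);print("plate",L,(T+B)/2,T-B)
print("tail",f(324,198,.014),"post",f(262,243,.056),"stop",f(97,153,.032),"lug",f(165,93,.03),"bar",f(128,158,.063),f(193,153,.063),"jar",f(313,65,.043))
E
```

```text
[[274.4425   0.     250.9033]
 [  0.     274.4425 189.7295]
 [  0.       0.       1.    ]] [ 0.0826 -0.0003 -0.1295] [[-0.0006  0.9464  0.3229]
 [ 1.      0.0007 -0.0002]
 [-0.0004  0.3229 -0.9464]]
plate [ 0.5583 -0.029   0.014 ] [ 0.5588 -0.0894  0.014 ] [0.1241 0.0016 0.    ]
tail [ 0.5388 -0.2022  0.014 ] post [ 0.5016 -0.158   0.056 ] stop [ 0.565  -0.0468  0.032 ] lug [ 0.6075 -0.0924  0.03  ] bar [ 0.5563 -0.0688  0.063 ] [ 0.5602 -0.1117  0.063 ] jar [ 0.6254 -0.1926  0.043 ]
```

>>> jog_arm --steps '[{"dx":0.6,"dy":-0.46},{"dx":0.6,"dy":-0.46},{"dx":0.6,"dy":-0.46},{"dx":0.6,"dy":-0.46},{"dx":0.6,"dy":-0.46}]'

```text
invalid input
```

>>> jog_arm --steps '[{"dx":0.6,"dy":-0.46},{"dx":0.6,"dy":-0.46},{"dx":0.6,"dy":-0.46},{"dx":0.6,"dy":-0.46},{"dx":0.6,"dy":-0.46}]'

```text
invalid input
```

>>> jog_arm --steps '[{"dx":0.372,"dy":-0.283,"dz":0.36,"wz":0.287},{"dx":0.372,"dy":-0.283,"dz":0.36,"wz":0.287},{"dx":0.372,"dy":-0.283,"dz":0.36,"wz":0.287},{"dx":0.372,"dy":-0.283,"dz":0.36,"wz":0.287},{"dx":0.372,"dy":-0.283,"dz":0.36,"wz":0.287}]' --claw 0.5

```text
invalid input
```

Run:
```python
from h import *
np.set_printoptions(precision=4,suppress=True)
o=bot.get_obs();print(o["t"],o["position"],o["orientation"][:,0],o["joint_pos"],o["wrist_force"],o["ft_torque"],o["gripper_width"])
im=bot.read_camera("wrist");cv2.imwrite("pics/w1.png",im[:,:,::-1])
for n,z in(("post",.056),("grip",.063),("lug",.03),("stop",.03),("stage",.014)):
    for b in bot.boxes_of("wrist",n)[:1]:
        bb=b["bbox"];print(n,round(b["p"],2),np.round(bb),onz("wrist",[(bb[0]+bb[2])/2,(bb[1]+bb[3])/2],z))
C=np.array([.5588,-.0905])
for k,P in dict(C63=(*C,.063),post=(.5016,-.158,.056)).items(): print(k,proj("wrist",P))
mv([.5016,-.158,.05],-10.3)
```

```text
1.0 [ 0.2655 -0.5933  0.2454] [ 0.9128  0.4085 -0.    ] [ 1.1641  0.321  -0.0701  1.4505  0.0226  1.3708 -0.0569] [ 0.5898  0.8443 -0.2648] [-0.0029  0.0247  0.0282] 0.08551003985965996
C63 [-300.2394 -574.0296]
post [-159.3347 -351.2827]
d [ 1.573 -1.204  0.781] wz 0.287 yaw0 24.11
```

View pics/w1.png

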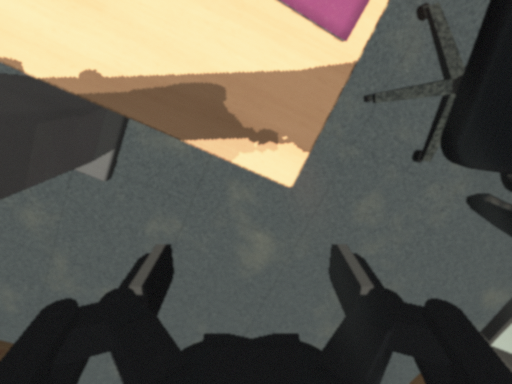

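That view shows only the floor and the desk corner (at about 290,185) because no move was accepted. I'll retry with every field filled in.

>>> jog_arm --steps '[{"dx":0.6,"dy":-0.46,"dz":0,"wx":0,"wy":0,"wz":0},{"dx":0.6,"dy":-0.46,"dz":0,"wx":0,"wy":0,"wz":0},{"dx":0.6,"dy":-0.46,"dz":0,"wx":0,"wy":0,"wz":0},{"dx":0.6,"dy":-0.46,"dz":0,"wx":0,"wy":0,"wz":0},{"dx":0.6,"dy":-0.46,"dz":0,"wx":0,"wy":0,"wz":0}]' --claw 0.5 --newtons 30

```text
t: 1.72
position: [0.3588, -0.422, 0.2457]
orientation: [[0.91, 0.414, 0.002], [0.414, -0.91, 0.001], [0.002, -0.001, -1.0]]
wrist_force: [0.4, 0.4, 0.7]
gripper_width: 0.0424
grip_force: 0.0
```

>>> jog_arm --steps '[{"dx":0.6,"dy":-0.46,"dz":0,"wx":0,"wy":0,"wz":0},{"dx":0.6,"dy":-0.46,"dz":0,"wx":0,"wy":0,"wz":0},{"dx":0.6,"dy":-0.46,"dz":0,"wx":0,"wy":0,"wz":0},{"dx":0.6,"dy":-0.46,"dz":0,"wx":0,"wy":0,"wz":0},{"dx":0.6,"dy":-0.46,"dz":0,"wx":0,"wy":0,"wz":0}]'

```text
t: 2.13
position: [0.4479, -0.2553, 0.2458]
orientation: [[0.91, 0.414, 0.002], [0.414, -0.91, 0.001], [0.002, -0.0, -1.0]]
wrist_force: [0.9, 0.2, 0.5]
gripper_width: 0.0429
grip_force: 0.0
```

>>> jog_arm --steps '[{"dx":0.37,"dy":-0.28,"dz":0.36,"wx":0,"wy":0,"wz":0.287},{"dx":0.37,"dy":-0.28,"dz":0.36,"wx":0,"wy":0,"wz":0.287},{"dx":0.37,"dy":-0.28,"dz":0.36,"wx":0,"wy":0,"wz":0.287},{"dx":0.37,"dy":-0.28,"dz":0.36,"wx":0,"wy":0,"wz":0.287},{"dx":0.37,"dy":-0.28,"dz":0.36,"wx":0,"wy":0,"wz":0.287}]'

```text
t: 2.55
position: [0.5012, -0.152, 0.1515]
orientation: [[0.985, -0.173, -0.004], [-0.173, -0.985, 0.005], [-0.005, -0.004, -1.0]]
wrist_force: [0.2, 1.1, 0.0]
gripper_width: 0.0425
grip_force: 0.0
```

>>> jog_arm --steps '[{"dx":0,"dy":0,"dz":0,"wx":0,"wy":0,"wz":0},{"dx":0,"dy":0,"dz":0,"wx":0,"wy":0,"wz":0}]'

```text
t: 2.72
position: [0.5013, -0.1596, 0.1555]
orientation: [[0.985, -0.172, 0.0], [-0.172, -0.985, -0.001], [0.0, 0.001, -1.0]]
wrist_force: [0.5, -0.2, -0.1]
gripper_width: 0.0427
grip_force: 0.0
```

Run:
```python
from h import *
np.set_printoptions(precision=4,suppress=True)
im=bot.read_camera("wrist");cv2.imwrite("pics/w2.png",im[:,:,::-1])
o=bot.get_obs();print(o["t"],o["position"],o["orientation"][:,0],o["joint_pos"],o["wrist_force"],o["ft_torque"],o["gripper_width"])
for n,z in(("post",.056),("grip",.063),("lug",.03),("stop",.03)):
    for b in bot.boxes_of("wrist",n)[:1]:
        bb=b["bbox"];print(n,round(b["p"],2),np.round(bb),onz("wrist",[(bb[0]+bb[2])/2,(bb[1]+bb[3])/2],z))
C=np.array([.5588,-.0905])
for k,P in dict(C63=(*C,.063),post=(.5016,-.158,.056)).items(): print(k,proj("wrist",P))
mv([.5016,-.158,.05],-10.3)
```

```text
2.7667 [ 0.5014 -0.1602  0.1559] [ 0.9849 -0.1729  0.001 ] [ 0.639   0.1461 -0.41    1.8588  0.0645  1.1484 -1.5381] [-0.1172 -0.3687  0.7399] [-0.0161 -0.0231 -0.0604] 0.042615350472725244
post 0.58 [237. 129. 264. 203.] [ 0.5269 -0.165   0.056 ]
grip 0.98 [124.  81. 214. 182.] [ 0.5681 -0.1058  0.063 ]
lug 0.25 [107.  70. 286. 206.] [ 0.5554 -0.1193  0.03  ]
stop 0.62 [111. 141. 127. 150.] [ 0.5617 -0.0465  0.03  ]
C63 [153.5875 145.996 ]
post [248.0348 194.5175]
d [-0.001 -0.01   0.424] wz 0.002 yaw0 -10.11
```

View pics/w2.png

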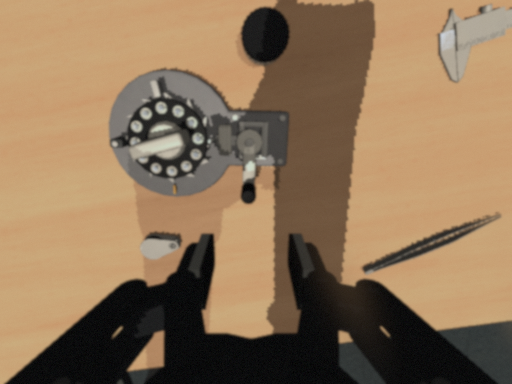

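The wrist view shows the dial at about (167,135), the bar from (133,153) to (182,141), the stop at (118,144), the lug at (156,88) and the post at (249,193), which matches my projection. The tweezers and the loupe are clear of it.

Run:
```python
from h import *
np.set_printoptions(precision=4,suppress=True)
f=lambda u,v,z:onz("wrist",[u,v],z)
a,b=f(133,153,.063),f(182,141,.063)
print("bar",a,b,(a+b)/2,np.degrees(np.arctan2(*(a-b)[1::-1])),np.linalg.norm(a-b))
print("plate",f(110,132,.014),f(170,68.5,.014),f(170,195,.014))
print("tail",f(288,112,.014),f(287,164,.014),"lug",f(156,82,.03))
im=cv2.cvtColor(cv2.imread("pics/w2.png"),cv2.COLOR_BGR2HSV)
m=((im[...,2]>170)&(im[...,1]<70)).astype(np.uint8);m[:,:120]=0;m[:,190:]=0;m[165:]=0;m[:125]=0
n,l,s,c=cv2.connectedComponentsWithStats(m);i=1+s[1:,4].argmax();print(s[i],c[i])
r=cv2.minAreaRect(np.argwhere(l==i)[:,::-1].astype(np.float32));print(r);P=cv2.boxPoints(r);W=[f(*p,.063) for p in P];print(np.array(W),np.mean(W,0))
```

```text
bar [ 0.5562 -0.0722  0.063 ] [ 0.5587 -0.1143  0.063 ] [ 0.5574 -0.0932  0.063 ] 93.3021635422014 0.04207907082033642
plate [ 0.5743 -0.034   0.014 ] [ 0.619  -0.1069  0.014 ] [ 0.5008 -0.074   0.014 ]
tail [ 0.5623 -0.2074  0.014 ] [ 0.5122 -0.1997  0.014 ] lug [ 0.6086 -0.0961  0.03  ]
[131 135  51  22 651] [159.0707 146.7496]
((157.07545471191406, 149.76416015625), (19.09311866760254, 50.27396774291992), 74.05460357666016)
[[ 0.561  -0.0715  0.063 ]
 [ 0.5648 -0.1131  0.063 ]
 [ 0.5497 -0.1135  0.063 ]
 [ 0.5455 -0.0709  0.063 ]] [ 0.5552 -0.0922  0.063 ]
```

>>> jog_arm --steps '[{"dx":0,"dy":-0.005,"dz":0.2,"wx":0,"wy":0,"wz":0},{"dx":0,"dy":-0.005,"dz":0.35,"wx":0,"wy":0,"wz":0},{"dx":0,"dy":-0.005,"dz":0.43,"wx":0,"wy":0,"wz":0},{"dx":0,"dy":-0.005,"dz":0.43,"wx":0,"wy":0,"wz":0},{"dx":0,"dy":-0.005,"dz":0.43,"wx":0,"wy":0,"wz":0}]'

```text
t: 3.38
position: [0.5007, -0.1581, 0.0474]
orientation: [[0.985, -0.175, -0.002], [-0.175, -0.985, 0.001], [-0.002, -0.0, -1.0]]
wrist_force: [1.3, -0.0, 0.3]
gripper_width: 0.0427
grip_force: 0.0
```

>>> jog_arm --steps '[{"dx":0,"dy":0,"dz":0,"wx":0,"wy":0,"wz":0},{"dx":0,"dy":0,"dz":0,"wx":0,"wy":0,"wz":0},{"dx":0,"dy":0,"dz":0,"wx":0,"wy":0,"wz":0},{"dx":0,"dy":0,"dz":0,"wx":0,"wy":0,"wz":0},{"dx":0,"dy":0,"dz":0,"wx":0,"wy":0,"wz":0}]' --claw 0 --newtons 20

```text
t: 3.8
position: [0.5032, -0.1585, 0.0501]
orientation: [[0.985, -0.175, 0.004], [-0.175, -0.985, -0.002], [0.004, 0.001, -1.0]]
wrist_force: [-1.1, 0.5, 7.1]
gripper_width: 0.0129
grip_force: 20.7
```

>>> jog_arm --steps '[{"dx":0.001,"dy":0.019,"dz":-0.012,"wx":0,"wy":0,"wz":-0.051},{"dx":0.004,"dy":0.038,"dz":-0.012,"wx":0,"wy":0,"wz":-0.102},{"dx":0.009,"dy":0.0565,"dz":-0.012,"wx":0,"wy":0,"wz":-0.1525},{"dx":0.016,"dy":0.0745,"dz":-0.012,"wx":0,"wy":0,"wz":-0.203},{"dx":0.025,"dy":0.0915,"dz":-0.012,"wx":0,"wy":0,"wz":-0.255}]'

```text
t: 4.22
position: [0.5049, -0.1798, 0.051]
orientation: [[0.934, 0.357, 0.003], [0.357, -0.934, 0.002], [0.003, -0.001, -1.0]]
wrist_force: [3.5, 4.1, -5.3]
gripper_width: 0.0128
grip_force: 21.1
```

>>> jog_arm --steps '[{"dx":0.001,"dy":0.019,"dz":0,"wx":0,"wy":0,"wz":-0.051},{"dx":0.004,"dy":0.038,"dz":0,"wx":0,"wy":0,"wz":-0.102},{"dx":0.009,"dy":0.0565,"dz":0,"wx":0,"wy":0,"wz":-0.1525},{"dx":0.016,"dy":0.0745,"dz":0,"wx":0,"wy":0,"wz":-0.203},{"dx":0.025,"dy":0.0915,"dz":0,"wx":0,"wy":0,"wz":-0.255}]'

```text
t: 4.63
position: [0.5179, -0.198, 0.0509]
orientation: [[0.622, 0.783, 0.0], [0.783, -0.622, 0.003], [0.003, -0.002, -1.0]]
wrist_force: [0.3, 6.0, -2.3]
gripper_width: 0.0132
grip_force: 21.4
```

>>> jog_arm --steps '[{"dx":0.001,"dy":0.019,"dz":0,"wx":0,"wy":0,"wz":-0.051},{"dx":0.004,"dy":0.038,"dz":0,"wx":0,"wy":0,"wz":-0.102},{"dx":0.009,"dy":0.0565,"dz":0,"wx":0,"wy":0,"wz":-0.1525},{"dx":0.016,"dy":0.0745,"dz":0,"wx":0,"wy":0,"wz":-0.203},{"dx":0.025,"dy":0.0915,"dz":0,"wx":0,"wy":0,"wz":-0.255}]'

```text
t: 5.05
position: [0.5384, -0.2071, 0.0507]
orientation: [[0.137, 0.991, -0.003], [0.991, -0.137, 0.004], [0.003, -0.003, -1.0]]
wrist_force: [-2.9, 5.9, 1.1]
gripper_width: 0.0131
grip_force: 21.7
```

>>> jog_arm --steps '[{"dx":0,"dy":0,"dz":0,"wx":0,"wy":0,"wz":0},{"dx":0,"dy":0,"dz":0,"wx":0,"wy":0,"wz":0}]'

```text
t: 5.22
position: [0.5391, -0.2071, 0.0508]
orientation: [[0.142, 0.99, -0.001], [0.99, -0.142, 0.004], [0.004, -0.002, -1.0]]
wrist_force: [-1.1, 6.3, 0.6]
gripper_width: 0.0129
grip_force: 21.5
```

>>> jog_arm --steps '[{"dx":0,"dy":0,"dz":0,"wx":0,"wy":0,"wz":0},{"dx":0,"dy":0,"dz":0,"wx":0,"wy":0,"wz":0},{"dx":0,"dy":0,"dz":-0.1,"wx":0,"wy":0,"wz":0},{"dx":0,"dy":0,"dz":-0.24,"wx":0,"wy":0,"wz":0},{"dx":0,"dy":0,"dz":-0.24,"wx":0,"wy":0,"wz":0}]' --claw 0.45

```text
t: 5.63
position: [0.5432, -0.2121, 0.1174]
orientation: [[0.145, 0.989, 0.01], [0.989, -0.145, -0.005], [-0.004, 0.01, -1.0]]
wrist_force: [1.4, 0.5, 0.9]
gripper_width: 0.0383
grip_force: 0.0
```

>>> jog_arm --steps '[{"dx":0.16,"dy":0.004,"dz":0,"wx":0,"wy":0,"wz":-0.03},{"dx":0.32,"dy":0.008,"dz":0,"wx":0,"wy":0,"wz":-0.06},{"dx":0.468,"dy":0.012,"dz":0,"wx":0,"wy":0,"wz":-0.1},{"dx":0.468,"dy":0.012,"dz":0,"wx":0,"wy":0,"wz":-0.1},{"dx":0.468,"dy":0.012,"dz":0,"wx":0,"wy":0,"wz":-0.1}]'

```text
t: 6.05
position: [0.5599, -0.0924, 0.1116]
orientation: [[-0.07, 0.998, 0.002], [0.998, 0.07, -0.0], [-0.001, 0.002, -1.0]]
wrist_force: [0.2, -1.4, -0.4]
gripper_width: 0.0382
grip_force: 0.0
```

Run:
```python
from h import *
np.set_printoptions(precision=4,suppress=True)
im=bot.read_camera("wrist");o=bot.get_obs();print(o["t"],o["position"],o["wrist_force"],o["ft_torque"],o["gripper_width"],o["joint_pos"])
cv2.imwrite("pics/w3.png",im[:,:,::-1])
mv([.5585,-.0915,.053],94)
for h in(94,):
  e=.023*np.array([np.cos(np.radians(h)),np.sin(np.radians(h))])
  for s in(1,-1):print(proj("wrist",(.5585+s*e[0],-.0915+s*e[1],.063)))
```

```text
6.1 [ 0.5594 -0.095   0.1113] [ 0.1282 -0.3468 -0.8754] [-0.0643  0.0096  0.0333] 0.0385084055581356 [ 0.7461  0.3363 -0.731   1.7972  0.2512  1.1017 -0.0058]
d [ 0.015 -0.003  0.233] wz -0.002 yaw0 93.77
[250.8219 184.0969]
[251.1219 243.7738]
```

View pics/w3.png

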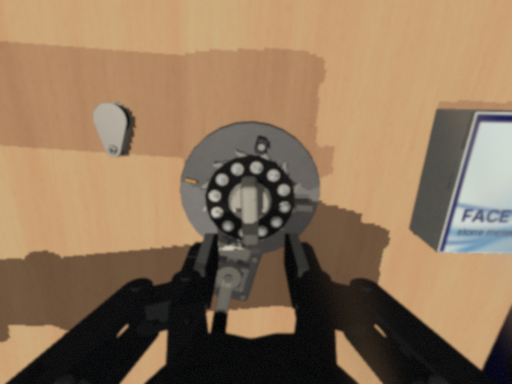

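The bar lies at about (250,180)-(250,240), aligned between the fingers. The lever is out, with its post at (220,320). Next I descend and grip.

>>> jog_arm --steps '[{"dx":0.01,"dy":-0.003,"dz":0.12,"wx":0,"wy":0,"wz":0},{"dx":0.01,"dy":-0.003,"dz":0.23,"wx":0,"wy":0,"wz":0},{"dx":0.01,"dy":-0.003,"dz":0.23,"wx":0,"wy":0,"wz":0},{"dx":0.01,"dy":-0.003,"dz":0.23,"wx":0,"wy":0,"wz":0}]'

```text
t: 6.43
position: [0.557, -0.0944, 0.0524]
orientation: [[-0.062, 0.998, -0.003], [0.998, 0.062, -0.0], [0.0, -0.003, -1.0]]
wrist_force: [0.7, -0.4, -0.0]
gripper_width: 0.0385
grip_force: 0.0
```

>>> jog_arm --steps '[{"dx":0,"dy":0,"dz":0,"wx":0,"wy":0,"wz":0},{"dx":0,"dy":0,"dz":0,"wx":0,"wy":0,"wz":0},{"dx":0,"dy":0,"dz":0,"wx":0,"wy":0,"wz":0},{"dx":0,"dy":0,"dz":0,"wx":0,"wy":0,"wz":0},{"dx":0,"dy":0,"dz":0,"wx":0,"wy":0,"wz":0}]' --claw 0 --newtons 40

```text
t: 6.85
position: [0.5591, -0.0934, 0.0551]
orientation: [[-0.064, 0.998, 0.002], [0.998, 0.064, -0.002], [-0.002, 0.002, -1.0]]
wrist_force: [-2.5, -0.5, 5.8]
gripper_width: 0.0108
grip_force: 43.0
```

```bash
cat >> h.py <<'E'
def st():
    o=bot.get_obs();R=o["orientation"];np.set_printoptions(precision=4,suppress=True)
    print(o["t"],o["position"],"yaw",round(np.degrees(np.arctan2(R[1,0],R[0,0])),2),"F",o["wrist_force"],"T",o["ft_torque"],"w",o["gripper_width"],o["grip_force"],"j7",o["joint_pos"][6])
E
python3 -c "
from h import *;st()"
```

```text
6.85 [ 0.5591 -0.0934  0.0551] yaw 93.69 F [-2.4609 -0.5347  5.8303] T [-0.2369  0.4464  0.0896] w 0.010818860009422181 42.97472655773163 j7 -0.05420429977900646
```

>>> jog_arm --steps '[{"dx":0,"dy":0,"dz":0,"wx":0,"wy":0,"wz":-0.04},{"dx":0,"dy":0,"dz":0,"wx":0,"wy":0,"wz":-0.08},{"dx":0,"dy":0,"dz":0,"wx":0,"wy":0,"wz":-0.12},{"dx":0,"dy":0,"dz":0,"wx":0,"wy":0,"wz":-0.16},{"dx":0,"dy":0,"dz":0,"wx":0,"wy":0,"wz":-0.2}]'

```text
t: 7.27
position: [0.5601, -0.0931, 0.0552]
orientation: [[-0.468, 0.884, 0.004], [0.884, 0.468, -0.001], [-0.003, 0.003, -1.0]]
wrist_force: [1.9, -0.5, 3.1]
gripper_width: 0.0114
grip_force: 42.4
```

```bash
python3 -c "
from h import *;st()"
```

```text
7.2667 [ 0.5601 -0.0931  0.0552] yaw 117.92 F [ 1.876  -0.4537  3.1276] T [-0.131  -0.2305 -0.0637] w 0.011412172886827453 42.442923188209534 j7 0.3346904593028116
```

>>> jog_arm --steps '[{"dx":0,"dy":0,"dz":0,"wx":0,"wy":0,"wz":-0.04},{"dx":0,"dy":0,"dz":0,"wx":0,"wy":0,"wz":-0.08},{"dx":0,"dy":0,"dz":0,"wx":0,"wy":0,"wz":-0.12},{"dx":0,"dy":0,"dz":0,"wx":0,"wy":0,"wz":-0.16},{"dx":0,"dy":0,"dz":0,"wx":0,"wy":0,"wz":-0.2}]'

```text
t: 7.68
position: [0.5609, -0.0924, 0.0552]
orientation: [[-0.787, 0.617, 0.006], [0.617, 0.787, -0.0], [-0.005, 0.004, -1.0]]
wrist_force: [4.7, 1.4, 0.5]
gripper_width: 0.0111
grip_force: 42.1
```

>>> jog_arm --steps '[{"dx":0,"dy":0,"dz":0,"wx":0,"wy":0,"wz":-0.02},{"dx":0,"dy":0,"dz":0,"wx":0,"wy":0,"wz":-0.04},{"dx":0,"dy":0,"dz":0,"wx":0,"wy":0,"wz":-0.06},{"dx":0,"dy":0,"dz":0,"wx":0,"wy":0,"wz":-0.06}]'

```text
t: 8.02
position: [0.5611, -0.0921, 0.0552]
orientation: [[-0.857, 0.515, 0.007], [0.515, 0.857, 0.0], [-0.005, 0.004, -1.0]]
wrist_force: [5.2, 1.4, 2.7]
gripper_width: 0.011
grip_force: 42.4
```

Run:
```python
from h import *
st()
im=bot.read_camera("wrist");a=cv2.resize(im[100:280,160:350,::-1],None,fx=3,fy=3,interpolation=cv2.INTER_CUBIC);cv2.imwrite("pics/w4.png",a)
```

```text
8.0167 [ 0.5611 -0.0921  0.0552] yaw 148.99 F [5.1582 1.354  2.6713] T [ 0.246  -0.9921  0.0527] w 0.010978103503406788 42.40454971790314 j7 0.8272535315615156
```

View pics/w4.png

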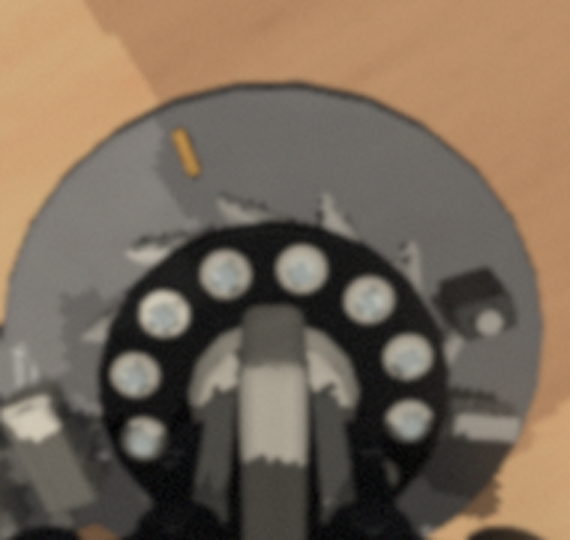

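Lug at about (485,425) and stop at (475,300) in the crop, so roughly 18° remain. I'll approach in smaller steps and ease off the side load.

>>> jog_arm --steps '[{"dx":-0.003,"dy":0.003,"dz":0,"wx":0,"wy":0,"wz":-0.025},{"dx":-0.003,"dy":0.003,"dz":0,"wx":0,"wy":0,"wz":-0.05},{"dx":-0.003,"dy":0.003,"dz":0,"wx":0,"wy":0,"wz":-0.075},{"dx":-0.003,"dy":0.003,"dz":0,"wx":0,"wy":0,"wz":-0.095},{"dx":-0.003,"dy":0.003,"dz":0,"wx":0,"wy":0,"wz":-0.095}]'

```text
t: 8.48
position: [0.5614, -0.0916, 0.0552]
orientation: [[-0.942, 0.336, 0.005], [0.336, 0.942, 0.0], [-0.004, 0.002, -1.0]]
wrist_force: [2.5, 1.0, 6.1]
gripper_width: 0.0109
grip_force: 42.9
```

Run:
```python
from h import *
st()
```

```text
8.4833 [ 0.5614 -0.0916  0.0552] yaw 160.36 F [2.5126 1.0473 6.1272] T [ 0.3039 -0.6004  0.0604] w 0.010935040634590424 42.85790741443634 j7 1.0046851567783144
```

>>> jog_arm --steps '[{"dx":0,"dy":0,"dz":0,"wx":0,"wy":0,"wz":-0.01},{"dx":0,"dy":0,"dz":0,"wx":0,"wy":0,"wz":-0.02},{"dx":0,"dy":0,"dz":0,"wx":0,"wy":0,"wz":-0.025},{"dx":0,"dy":0,"dz":0,"wx":0,"wy":0,"wz":-0.025}]'

```text
t: 8.82
position: [0.5614, -0.0915, 0.0552]
orientation: [[-0.958, 0.288, 0.005], [0.288, 0.958, 0.0], [-0.005, 0.002, -1.0]]
wrist_force: [2.3, 1.3, 4.5]
gripper_width: 0.0114
grip_force: 42.8
```

Run:
```python
from h import *
st()
```

```text
8.8167 [ 0.5614 -0.0915  0.0552] yaw 163.29 F [2.3039 1.3355 4.4825] T [ 0.39   -0.6215 -0.0728] w 0.011367681354286755 42.79800474643707 j7 1.0504230693116903
```

>>> jog_arm --steps '[{"dx":0,"dy":0,"dz":0,"wx":0,"wy":0,"wz":-0.008},{"dx":0,"dy":0,"dz":0,"wx":0,"wy":0,"wz":-0.016},{"dx":0,"dy":0,"dz":0,"wx":0,"wy":0,"wz":-0.016}]'

```text
t: 9.07
position: [0.5614, -0.0914, 0.0551]
orientation: [[-0.967, 0.254, 0.005], [0.254, 0.967, 0.0], [-0.005, 0.002, -1.0]]
wrist_force: [3.9, 2.1, 6.4]
gripper_width: 0.0113
grip_force: 42.9
```

Run:
```python
from h import *
st()
```

```text
9.0667 [ 0.5614 -0.0914  0.0551] yaw 165.26 F [3.9372 2.0976 6.3697] T [ 0.4583 -0.6204 -0.0171] w 0.011320038787996799 42.93100297451019 j7 1.0812142506086853
```

>>> jog_arm --steps '[{"dx":0,"dy":0,"dz":0,"wx":0,"wy":0,"wz":-0.008},{"dx":0,"dy":0,"dz":0,"wx":0,"wy":0,"wz":-0.016},{"dx":0,"dy":0,"dz":0,"wx":0,"wy":0,"wz":-0.016}]'

```text
t: 9.32
position: [0.5615, -0.0913, 0.0551]
orientation: [[-0.975, 0.222, 0.005], [0.222, 0.975, 0.001], [-0.005, 0.002, -1.0]]
wrist_force: [2.7, 1.9, 6.5]
gripper_width: 0.0109
grip_force: 42.9
```

Run:
```python
from h import *
st()
```

```text
9.3167 [ 0.5615 -0.0913  0.0551] yaw 167.18 F [2.6931 1.9257 6.4573] T [ 0.4811 -0.663   0.0446] w 0.010924179846344157 42.9248571395874 j7 1.111211091348354
```

>>> jog_arm --steps '[{"dx":0,"dy":0,"dz":0,"wx":0,"wy":0,"wz":-0.006},{"dx":0,"dy":0,"dz":0,"wx":0,"wy":0,"wz":-0.012},{"dx":0,"dy":0,"dz":0,"wx":0,"wy":0,"wz":-0.012}]'

```text
t: 9.57
position: [0.5615, -0.0912, 0.0552]
orientation: [[-0.98, 0.197, 0.005], [0.197, 0.98, 0.001], [-0.005, 0.002, -1.0]]
wrist_force: [3.7, 3.0, 5.6]
gripper_width: 0.0114
grip_force: 42.9
```

Run:
```python
from h import *
st()
im=bot.read_camera("wrist");a=cv2.resize(im[100:280,160:350,::-1],None,fx=3,fy=3,interpolation=cv2.INTER_CUBIC);cv2.imwrite("pics/w5.png",a)
```

```text
9.5667 [ 0.5615 -0.0912  0.0552] yaw 168.62 F [3.666  2.9648 5.6137] T [ 0.5162 -0.6296 -0.0307] w 0.011379214655677398 42.899826765060425 j7 1.1335787147632177
```

View pics/w5.png

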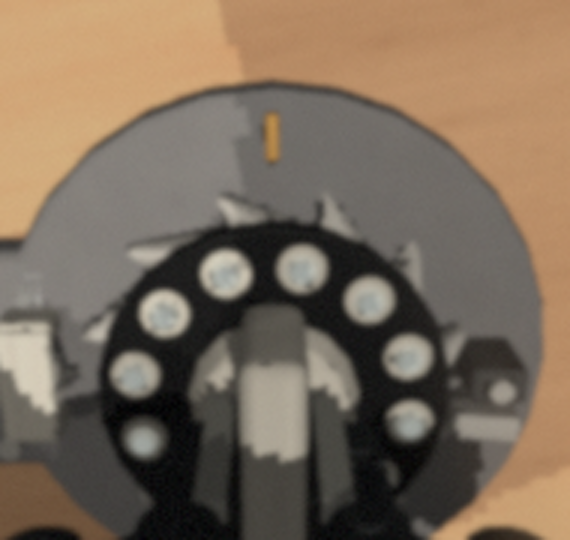

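The lug's edge at (485,412) is nearly at the stop's edge (485,408).

>>> jog_arm --steps '[{"dx":0,"dy":0,"dz":0,"wx":0,"wy":0,"wz":-0.004},{"dx":0,"dy":0,"dz":0,"wx":0,"wy":0,"wz":-0.008},{"dx":0,"dy":0,"dz":0,"wx":0,"wy":0,"wz":-0.008}]'

```text
t: 9.87
position: [0.5615, -0.0912, 0.0551]
orientation: [[-0.983, 0.181, 0.005], [0.181, 0.983, 0.001], [-0.005, 0.002, -1.0]]
wrist_force: [4.2, 2.3, 5.7]
gripper_width: 0.0109
grip_force: 42.9
```

Run:
```python
from h import *
st()
```

```text
9.8667 [ 0.5615 -0.0912  0.0551] yaw 169.57 F [4.2302 2.3404 5.6681] T [ 0.5024 -0.679   0.0038] w 0.010949979401130742 42.8781795501709 j7 1.148382160918657
```

>>> jog_arm --steps '[{"dx":0,"dy":0,"dz":0,"wx":0,"wy":0,"wz":-0.004},{"dx":0,"dy":0,"dz":0,"wx":0,"wy":0,"wz":-0.008},{"dx":0,"dy":0,"dz":0,"wx":0,"wy":0,"wz":-0.008}]'

```text
t: 10.12
position: [0.5615, -0.0912, 0.0552]
orientation: [[-0.986, 0.165, 0.005], [0.165, 0.986, 0.001], [-0.005, 0.001, -1.0]]
wrist_force: [2.9, 2.3, 6.3]
gripper_width: 0.0114
grip_force: 42.9
```

Run:
```python
from h import *
st()
```

```text
10.1167 [ 0.5615 -0.0912  0.0552] yaw 170.53 F [2.9176 2.2586 6.3372] T [ 0.5535 -0.5856  0.0344] w 0.01142559739567454 42.876341342926025 j7 1.1633829521049126
```

>>> jog_arm --steps '[{"dx":0,"dy":0,"dz":0,"wx":0,"wy":0,"wz":-0.004},{"dx":0,"dy":0,"dz":0,"wx":0,"wy":0,"wz":-0.008},{"dx":0,"dy":0,"dz":0,"wx":0,"wy":0,"wz":-0.008}]'

```text
t: 10.37
position: [0.5615, -0.0911, 0.0552]
orientation: [[-0.989, 0.148, 0.005], [0.148, 0.989, 0.001], [-0.005, 0.002, -1.0]]
wrist_force: [3.7, 2.7, 6.1]
gripper_width: 0.0111
grip_force: 42.9
```

Run:
```python
from h import *
st()
```

```text
10.3667 [ 0.5615 -0.0911  0.0552] yaw 171.49 F [3.6728 2.729  6.0512] T [ 0.5752 -0.6734 -0.0245] w 0.011065608839319143 42.874274253845215 j7 1.1783737740679687
```

>>> jog_arm --steps '[{"dx":0,"dy":0,"dz":0,"wx":0,"wy":0,"wz":-0.004},{"dx":0,"dy":0,"dz":0,"wx":0,"wy":0,"wz":-0.008},{"dx":0,"dy":0,"dz":0,"wx":0,"wy":0,"wz":-0.008}]'

```text
t: 10.62
position: [0.5615, -0.0911, 0.0551]
orientation: [[-0.991, 0.131, 0.005], [0.131, 0.991, 0.001], [-0.005, 0.002, -1.0]]
wrist_force: [3.6, 1.6, 5.1]
gripper_width: 0.0111
grip_force: 42.9
```

Run:
```python
from h import *
st()
```

```text
10.6167 [ 0.5615 -0.0911  0.0551] yaw 172.45 F [3.5624 1.6482 5.1485] T [ 0.4997 -0.7136 -0.029 ] w 0.011083542801793345 42.872514724731445 j7 1.193310296989222
```

>>> jog_arm --steps '[{"dx":0,"dy":0,"dz":0,"wx":0,"wy":0,"wz":-0.004},{"dx":0,"dy":0,"dz":0,"wx":0,"wy":0,"wz":-0.008},{"dx":0,"dy":0,"dz":0,"wx":0,"wy":0,"wz":-0.008}]'

```text
t: 10.87
position: [0.5616, -0.0911, 0.0552]
orientation: [[-0.993, 0.116, 0.005], [0.116, 0.993, 0.001], [-0.005, 0.002, -1.0]]
wrist_force: [4.3, 2.4, 5.1]
gripper_width: 0.0114
grip_force: 42.8
```

Run:
```python
from h import *
st()
```

```text
10.8667 [ 0.5616 -0.0911  0.0552] yaw 173.36 F [4.2947 2.402  5.0658] T [ 0.6079 -0.751  -0.2938] w 0.011401635152624308 42.81988441944122 j7 1.2077704567747336
```

>>> jog_arm --steps '[{"dx":0,"dy":0,"dz":0,"wx":0,"wy":0,"wz":-0.001},{"dx":0,"dy":0,"dz":0,"wx":0,"wy":0,"wz":-0.001},{"dx":0,"dy":0,"dz":0,"wx":0,"wy":0,"wz":-0.001}]'

```text
t: 11.12
position: [0.5617, -0.0911, 0.0552]
orientation: [[-0.993, 0.114, 0.005], [0.114, 0.993, 0.001], [-0.005, 0.002, -1.0]]
wrist_force: [4.1, 2.5, 6.0]
gripper_width: 0.0112
grip_force: 42.8
```

Run:
```python
from h import *
st()
```

```text
11.1167 [ 0.5617 -0.0911  0.0552] yaw 173.45 F [4.0748 2.5081 5.9847] T [ 0.5652 -0.8042 -0.3725] w 0.011233763621702766 42.84229874610901 j7 1.209224014588357
```

>>> jog_arm --steps '[{"dx":0,"dy":0,"dz":0,"wx":0,"wy":0,"wz":0},{"dx":0,"dy":0,"dz":0,"wx":0,"wy":0,"wz":0},{"dx":0,"dy":0,"dz":0,"wx":0,"wy":0,"wz":0},{"dx":0,"dy":0,"dz":0,"wx":0,"wy":0,"wz":0},{"dx":0,"dy":0,"dz":0,"wx":0,"wy":0,"wz":0}]'

```text
t: 11.53
position: [0.5616, -0.091, 0.0551]
orientation: [[-0.993, 0.114, 0.005], [0.114, 0.993, 0.001], [-0.005, 0.002, -1.0]]
wrist_force: [3.5, 2.6, 5.5]
gripper_width: 0.0109
grip_force: 42.8
```

Run:
```python
from h import *
st()
```

```text
11.5333 [ 0.5616 -0.091   0.0551] yaw 173.45 F [3.5449 2.6346 5.5149] T [ 0.586  -0.8449 -0.3871] w 0.010886213809958438 42.84358620643616 j7 1.2092204849934183
```

>>> jog_arm --steps '[{"dx":0,"dy":0,"dz":0,"wx":0,"wy":0,"wz":0},{"dx":0,"dy":0,"dz":0,"wx":0,"wy":0,"wz":0},{"dx":0,"dy":0,"dz":0,"wx":0,"wy":0,"wz":0},{"dx":0,"dy":0,"dz":-0.1,"wx":0,"wy":0,"wz":0},{"dx":0,"dy":0,"dz":-0.23,"wx":0,"wy":0,"wz":0}]' --claw 0.45

```text
t: 11.95
position: [0.5559, -0.0925, 0.1083]
orientation: [[-0.994, 0.113, -0.008], [0.113, 0.994, 0.001], [0.008, 0.001, -1.0]]
wrist_force: [0.6, -0.7, 0.3]
gripper_width: 0.0385
grip_force: 0.0
```

>>> jog_arm --steps '[{"dx":0,"dy":0,"dz":-0.23,"wx":0,"wy":0,"wz":0.05},{"dx":0.018,"dy":-0.15,"dz":-0.23,"wx":0,"wy":0,"wz":0.1},{"dx":0.036,"dy":-0.3,"dz":-0.23,"wx":0,"wy":0,"wz":0.15},{"dx":0.036,"dy":-0.477,"dz":-0.23,"wx":0,"wy":0,"wz":0.2},{"dx":0.036,"dy":-0.477,"dz":-0.23,"wx":0,"wy":0,"wz":0.25}]'

```text
t: 12.37
position: [0.5335, -0.2209, 0.1678]
orientation: [[-0.793, 0.609, -0.003], [0.609, 0.793, -0.006], [-0.001, -0.006, -1.0]]
wrist_force: [-0.9, -1.5, -0.7]
gripper_width: 0.0389
grip_force: 0.0
```

>>> jog_arm --steps '[{"dx":0,"dy":0,"dz":0.2,"wx":0,"wy":0,"wz":0.055},{"dx":0,"dy":0,"dz":0.2,"wx":0,"wy":0,"wz":0.11},{"dx":0,"dy":0,"dz":0.2,"wx":0,"wy":0,"wz":0.165},{"dx":0,"dy":0,"dz":0.2,"wx":0,"wy":0,"wz":0.22},{"dx":0,"dy":0,"dz":0.2,"wx":0,"wy":0,"wz":0.275}]'

```text
t: 12.78
position: [0.5355, -0.2098, 0.1172]
orientation: [[-0.345, 0.939, -0.003], [0.939, 0.345, 0.001], [0.002, -0.002, -1.0]]
wrist_force: [0.4, 0.1, 0.1]
gripper_width: 0.0381
grip_force: 0.0
```

>>> jog_arm --steps '[{"dx":0,"dy":0,"dz":0,"wx":0,"wy":0,"wz":0.055},{"dx":0,"dy":0,"dz":0,"wx":0,"wy":0,"wz":0.11},{"dx":0,"dy":0,"dz":0,"wx":0,"wy":0,"wz":0.165},{"dx":0,"dy":0,"dz":0,"wx":0,"wy":0,"wz":0.22},{"dx":0,"dy":0,"dz":0,"wx":0,"wy":0,"wz":0.237}]'

```text
t: 13.2
position: [0.5357, -0.2098, 0.1177]
orientation: [[0.143, 0.99, -0.002], [0.99, -0.143, -0.0], [-0.0, -0.002, -1.0]]
wrist_force: [-0.1, -1.0, -0.7]
gripper_width: 0.0385
grip_force: 0.0
```

Run:
```python
from h import *
im=bot.read_camera("wrist");st();cv2.imwrite("pics/w6.png",im[:,:,::-1])
mv([.5395,-.2085,.052],82);print(proj("wrist",(.5395,-.2085,.056)))
```

```text
13.25 [ 0.5358 -0.2098  0.1178] yaw 81.83 F [-0.0134 -0.2634 -0.2116] T [ 0.0095 -0.0019 -0.0065] w 0.03826970919740361 0.0 j7 -0.005349405586350328
d [0.008 0.015 0.263] wz -0.001 yaw0 81.83
[256.7452 209.7455]
```

View pics/w6.png

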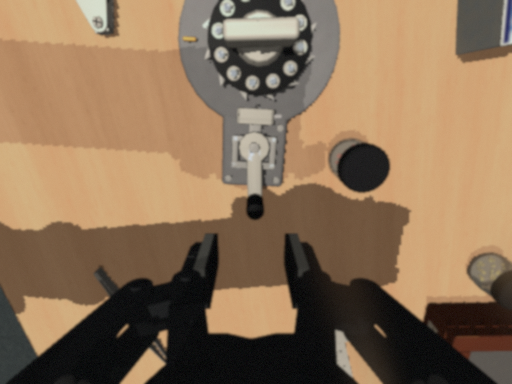

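The post is at (255,210) as predicted, and the jar at (362,167) is clear. Next I descend, pinch and swing home.

>>> jog_arm --steps '[{"dx":0.008,"dy":0.015,"dz":0.1,"wx":0,"wy":0,"wz":0},{"dx":0.008,"dy":0.015,"dz":0.2,"wx":0,"wy":0,"wz":0},{"dx":0.008,"dy":0.015,"dz":0.262,"wx":0,"wy":0,"wz":0},{"dx":0.008,"dy":0.015,"dz":0.262,"wx":0,"wy":0,"wz":0}]'

```text
t: 13.58
position: [0.5372, -0.2075, 0.0488]
orientation: [[0.137, 0.991, -0.007], [0.991, -0.137, 0.003], [0.002, -0.008, -1.0]]
wrist_force: [-0.8, 0.7, 0.1]
gripper_width: 0.0384
grip_force: 0.0
```

>>> jog_arm --steps '[{"dx":0,"dy":0,"dz":0,"wx":0,"wy":0,"wz":0},{"dx":0,"dy":0,"dz":0,"wx":0,"wy":0,"wz":0},{"dx":0,"dy":0,"dz":0,"wx":0,"wy":0,"wz":0},{"dx":0,"dy":0,"dz":0,"wx":0,"wy":0,"wz":0}]' --claw 0 --newtons 20

```text
t: 13.92
position: [0.5398, -0.2084, 0.0535]
orientation: [[0.138, 0.99, -0.002], [0.99, -0.138, -0.001], [-0.001, -0.002, -1.0]]
wrist_force: [-5.5, 0.8, 2.1]
gripper_width: 0.0133
grip_force: 20.7
```

>>> jog_arm --steps '[{"dx":0.001,"dy":-0.019,"dz":0,"wx":0,"wy":0,"wz":0.051},{"dx":0.004,"dy":-0.038,"dz":0,"wx":0,"wy":0,"wz":0.102},{"dx":0.009,"dy":-0.0565,"dz":0,"wx":0,"wy":0,"wz":0.1525},{"dx":0.016,"dy":-0.0745,"dz":0,"wx":0,"wy":0,"wz":0.203},{"dx":0.025,"dy":-0.0915,"dz":0,"wx":0,"wy":0,"wz":0.255}]'

```text
t: 14.33
position: [0.5192, -0.2003, 0.0537]
orientation: [[0.627, 0.779, 0.002], [0.779, -0.627, -0.003], [-0.001, 0.003, -1.0]]
wrist_force: [-1.5, -2.7, -1.7]
gripper_width: 0.013
grip_force: 20.4
```

>>> jog_arm --steps '[{"dx":0.001,"dy":-0.019,"dz":0,"wx":0,"wy":0,"wz":0.051},{"dx":0.004,"dy":-0.038,"dz":0,"wx":0,"wy":0,"wz":0.102},{"dx":0.009,"dy":-0.0565,"dz":0,"wx":0,"wy":0,"wz":0.1525},{"dx":0.016,"dy":-0.0745,"dz":0,"wx":0,"wy":0,"wz":0.203},{"dx":0.025,"dy":-0.0915,"dz":0,"wx":0,"wy":0,"wz":0.255}]'

```text
t: 14.75
position: [0.5045, -0.1818, 0.0537]
orientation: [[0.937, 0.351, 0.0], [0.351, -0.937, -0.003], [-0.001, 0.003, -1.0]]
wrist_force: [-3.5, -3.7, 0.0]
gripper_width: 0.0126
grip_force: 20.5
```

>>> jog_arm --steps '[{"dx":0.001,"dy":-0.019,"dz":0,"wx":0,"wy":0,"wz":0.051},{"dx":0.004,"dy":-0.038,"dz":0,"wx":0,"wy":0,"wz":0.102},{"dx":0.009,"dy":-0.0565,"dz":0,"wx":0,"wy":0,"wz":0.1525},{"dx":0.016,"dy":-0.0745,"dz":0,"wx":0,"wy":0,"wz":0.203},{"dx":0.016,"dy":-0.0745,"dz":0,"wx":0,"wy":0,"wz":0.203}]'

```text
t: 15.17
position: [0.5013, -0.162, 0.0536]
orientation: [[0.998, -0.065, -0.001], [-0.065, -0.998, -0.003], [-0.001, 0.003, -1.0]]
wrist_force: [-4.7, -2.5, 1.6]
gripper_width: 0.013
grip_force: 20.7
```

Run:
```python
from h import *
st();R=bot.get_obs()["orientation"];print("to home in tool axes mm",R.T@(np.array([.5022,-.1585,.05])-bot.get_obs()["position"])*1000, "F tool",R.T@bot.get_obs()["wrist_force"])
```

```text
15.1667 [ 0.5013 -0.162   0.0536] yaw -3.7 F [-4.74   -2.5488  1.6175] T [-0.5654  1.0132 -0.2056] w 0.013025780764163806 20.707722008228302 j7 -1.500783807730396
to home in tool axes mm [ 0.6422 -3.5595  3.6167] F tool [-4.5664  2.8541 -1.6069]
```

>>> jog_arm --steps '[{"dx":0.001,"dy":-0.007,"dz":0,"wx":0,"wy":0,"wz":0.028},{"dx":0.001,"dy":-0.015,"dz":0,"wx":0,"wy":0,"wz":0.055},{"dx":0.001,"dy":-0.018,"dz":0,"wx":0,"wy":0,"wz":0.055},{"dx":0.001,"dy":-0.018,"dz":0,"wx":0,"wy":0,"wz":0.055}]'

```text
t: 15.5
position: [0.5018, -0.1578, 0.0536]
orientation: [[0.985, -0.175, -0.001], [-0.175, -0.985, -0.002], [-0.001, 0.002, -1.0]]
wrist_force: [-4.9, -2.4, 2.1]
gripper_width: 0.013
grip_force: 20.8
```

Run:
```python
from h import *
st();R=bot.get_obs()["orientation"];print("to home in tool axes mm",R.T@(np.array([.5022,-.1585,.05])-bot.get_obs()["position"])*1000, "F tool",R.T@bot.get_obs()["wrist_force"])
```

```text
15.5 [ 0.5018 -0.1578  0.0536] yaw -10.07 F [-4.926  -2.4048  2.069 ] T [-0.4791  1.0767 -0.1459] w 0.013014549544717311 20.753279328346252 j7 -1.6149097852438539
to home in tool axes mm [0.4905 0.6254 3.573 ] F tool [-4.431   3.2338 -2.0586]
```

>>> jog_arm --steps '[{"dx":0,"dy":-0.004,"dz":0,"wx":0,"wy":0,"wz":0},{"dx":0,"dy":-0.004,"dz":0,"wx":0,"wy":0,"wz":0},{"dx":0,"dy":-0.004,"dz":0,"wx":0,"wy":0,"wz":0}]'

```text
t: 15.75
position: [0.5019, -0.1575, 0.0536]
orientation: [[0.985, -0.175, -0.001], [-0.175, -0.985, -0.003], [-0.001, 0.003, -1.0]]
wrist_force: [-4.9, -2.6, 1.4]
gripper_width: 0.013
grip_force: 20.8
```

Run:
```python
from h import *
st();R=bot.get_obs()["orientation"];print("to home in tool axes mm",R.T@(np.array([.5022,-.1585,.05])-bot.get_obs()["position"])*1000, "F tool",R.T@bot.get_obs()["wrist_force"])
```

```text
15.75 [ 0.5019 -0.1575  0.0536] yaw -10.09 F [-4.9166 -2.5668  1.4097] T [-0.688   1.0457 -0.1084] w 0.01297621838042473 20.75352519750595 j7 -1.6166646296514824
to home in tool axes mm [0.4791 0.9154 3.5948] F tool [-4.3916  3.3927 -1.3972]
```

>>> jog_arm --steps '[{"dx":0,"dy":-0.004,"dz":0,"wx":0,"wy":0,"wz":0},{"dx":0,"dy":-0.004,"dz":0,"wx":0,"wy":0,"wz":0},{"dx":0,"dy":-0.004,"dz":0,"wx":0,"wy":0,"wz":0}]'

```text
t: 16.0
position: [0.502, -0.1571, 0.0536]
orientation: [[0.984, -0.176, -0.001], [-0.176, -0.984, -0.003], [-0.001, 0.003, -1.0]]
wrist_force: [-5.0, -4.7, 1.7]
gripper_width: 0.0129
grip_force: 20.8
```

>>> jog_arm --steps '[{"dx":0,"dy":0,"dz":0,"wx":0,"wy":0,"wz":0},{"dx":0,"dy":0,"dz":0,"wx":0,"wy":0,"wz":0},{"dx":0,"dy":0,"dz":0,"wx":0,"wy":0,"wz":0},{"dx":0,"dy":0,"dz":-0.12,"wx":0,"wy":0,"wz":0},{"dx":0,"dy":0,"dz":-0.25,"wx":0,"wy":0,"wz":0}]' --claw 0.45

```text
t: 16.42
position: [0.5017, -0.1534, 0.1143]
orientation: [[0.985, -0.174, -0.003], [-0.174, -0.985, 0.002], [-0.004, -0.002, -1.0]]
wrist_force: [0.5, -0.3, 0.4]
gripper_width: 0.0384
grip_force: 0.0
```

>>> jog_arm --steps '[{"dx":0,"dy":0,"dz":0,"wx":0,"wy":0,"wz":-0.058},{"dx":0.06,"dy":-0.1,"dz":0,"wx":0,"wy":0,"wz":-0.116},{"dx":0.12,"dy":-0.2,"dz":0,"wx":0,"wy":0,"wz":-0.174},{"dx":0.183,"dy":-0.297,"dz":0,"wx":0,"wy":0,"wz":-0.232},{"dx":0.183,"dy":-0.297,"dz":0,"wx":0,"wy":0,"wz":-0.29}]'

```text
t: 16.83
position: [0.5652, -0.0825, 0.1167]
orientation: [[0.902, 0.431, 0.006], [0.431, -0.902, 0.004], [0.007, -0.001, -1.0]]
wrist_force: [-1.2, 1.1, 0.7]
gripper_width: 0.0385
grip_force: 0.0
```

>>> jog_arm --steps '[{"dx":0,"dy":0,"dz":0,"wx":0,"wy":0,"wz":-0.058},{"dx":0,"dy":0,"dz":0,"wx":0,"wy":0,"wz":-0.116},{"dx":0,"dy":0,"dz":0,"wx":0,"wy":0,"wz":-0.174},{"dx":0,"dy":0,"dz":0,"wx":0,"wy":0,"wz":-0.232},{"dx":0,"dy":0,"dz":0,"wx":0,"wy":0,"wz":-0.29}]'

```text
t: 17.25
position: [0.5617, -0.0887, 0.1157]
orientation: [[0.501, 0.865, 0.002], [0.865, -0.501, 0.0], [0.001, 0.001, -1.0]]
wrist_force: [0.5, 0.4, -0.2]
gripper_width: 0.038
grip_force: 0.0
```

>>> jog_arm --steps '[{"dx":0,"dy":0,"dz":0,"wx":0,"wy":0,"wz":-0.058},{"dx":0,"dy":0,"dz":0,"wx":0,"wy":0,"wz":-0.116},{"dx":0,"dy":0,"dz":0,"wx":0,"wy":0,"wz":-0.174},{"dx":0,"dy":0,"dz":0,"wx":0,"wy":0,"wz":-0.232},{"dx":0,"dy":0,"dz":0,"wx":0,"wy":0,"wz":-0.29}]'

```text
t: 17.67
position: [0.5617, -0.0888, 0.1158]
orientation: [[-0.082, 0.997, 0.002], [0.997, 0.082, 0.0], [0.0, 0.002, -1.0]]
wrist_force: [0.1, -0.5, -0.2]
gripper_width: 0.0386
grip_force: 0.0
```

Run:
```python
from h import *
im=bot.read_camera("wrist");st();cv2.imwrite("pics/w7.png",im[:,:,::-1])
mv([.560,-.0915,.054],173.4);print(proj("wrist",(.502,-.158,.056)))
```

```text
17.7167 [ 0.5616 -0.0889  0.1157] yaw 95.02 F [-0.3249 -0.1113 -0.4393] T [-0.0504 -0.0281  0.0161] w 0.03823314235442925 0.0 j7 -0.006639842659960266
d [-0.01  -0.008  0.247] wz -0.653 yaw0 95.02
[172.4513 284.3153]
```

View pics/w7.png

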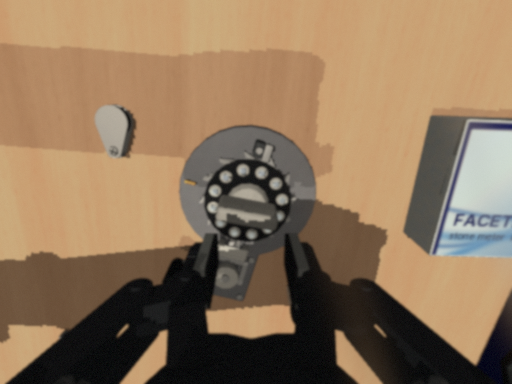

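The lug at (268,152) is against the stop, the lever is out of the tail area, and the bar lies at about 174°.

>>> jog_arm --steps '[{"dx":-0.01,"dy":-0.008,"dz":0,"wx":0,"wy":0,"wz":-0.058},{"dx":-0.01,"dy":-0.008,"dz":0,"wx":0,"wy":0,"wz":-0.116},{"dx":-0.01,"dy":-0.008,"dz":0,"wx":0,"wy":0,"wz":-0.174},{"dx":-0.01,"dy":-0.008,"dz":0,"wx":0,"wy":0,"wz":-0.232},{"dx":-0.01,"dy":-0.008,"dz":0,"wx":0,"wy":0,"wz":-0.29}]'

```text
t: 18.13
position: [0.5597, -0.0917, 0.1157]
orientation: [[-0.634, 0.773, 0.001], [0.773, 0.634, 0.0], [-0.001, 0.001, -1.0]]
wrist_force: [-0.3, -0.6, -0.5]
gripper_width: 0.0383
grip_force: 0.0
```

>>> jog_arm --steps '[{"dx":0,"dy":0,"dz":0,"wx":0,"wy":0,"wz":-0.058},{"dx":0,"dy":0,"dz":0,"wx":0,"wy":0,"wz":-0.116},{"dx":0,"dy":0,"dz":0,"wx":0,"wy":0,"wz":-0.174},{"dx":0,"dy":0,"dz":0,"wx":0,"wy":0,"wz":-0.232},{"dx":0,"dy":0,"dz":0,"wx":0,"wy":0,"wz":-0.29}]'

```text
t: 18.55
position: [0.5597, -0.0917, 0.1157]
orientation: [[-0.962, 0.273, 0.001], [0.273, 0.962, 0.0], [-0.001, 0.0, -1.0]]
wrist_force: [0.3, -0.5, -0.4]
gripper_width: 0.0386
grip_force: 0.0
```

>>> jog_arm --steps '[{"dx":0,"dy":0,"dz":0,"wx":0,"wy":0,"wz":-0.037},{"dx":0,"dy":0,"dz":0,"wx":0,"wy":0,"wz":-0.073},{"dx":0,"dy":0,"dz":0.08,"wx":0,"wy":0,"wz":-0.073},{"dx":0,"dy":0,"dz":0.1,"wx":0,"wy":0,"wz":-0.073},{"dx":0,"dy":0,"dz":0.1,"wx":0,"wy":0,"wz":-0.073}]'

```text
t: 18.97
position: [0.5581, -0.0918, 0.089]
orientation: [[-0.992, 0.129, -0.002], [0.129, 0.992, 0.001], [0.003, 0.001, -1.0]]
wrist_force: [-0.6, -0.6, -0.2]
gripper_width: 0.0384
grip_force: 0.0
```

Run:
```python
from h import *
st();mv([.560,-.0915,.054],173.4)
```

```text
18.9667 [ 0.5581 -0.0918  0.089 ] yaw 172.59 F [-0.576  -0.6368 -0.1695] T [0.0208 0.0373 0.008 ] w 0.03838398780782179 0.0 j7 1.2297796629886408
d [-0.008  0.002  0.14 ] wz -0.007 yaw0 172.59
```

>>> jog_arm --steps '[{"dx":0,"dy":0,"dz":0.08,"wx":0,"wy":0,"wz":-0.003},{"dx":0,"dy":0,"dz":0.14,"wx":0,"wy":0,"wz":-0.003},{"dx":0,"dy":0,"dz":0.14,"wx":0,"wy":0,"wz":-0.003},{"dx":0,"dy":0,"dz":0.14,"wx":0,"wy":0,"wz":-0.003}]'

```text
t: 19.3
position: [0.5585, -0.0918, 0.0548]
orientation: [[-0.993, 0.121, -0.002], [0.121, 0.993, 0.001], [0.002, 0.0, -1.0]]
wrist_force: [0.0, -0.4, 1.0]
gripper_width: 0.0384
grip_force: 0.0
```

>>> jog_arm --steps '[{"dx":0,"dy":0,"dz":0,"wx":0,"wy":0,"wz":0},{"dx":0,"dy":0,"dz":0,"wx":0,"wy":0,"wz":0},{"dx":0,"dy":0,"dz":0,"wx":0,"wy":0,"wz":0},{"dx":0,"dy":0,"dz":0,"wx":0,"wy":0,"wz":0},{"dx":0,"dy":0,"dz":0,"wx":0,"wy":0,"wz":0}]' --claw 0 --newtons 40

```text
t: 19.72
position: [0.56, -0.0909, 0.0564]
orientation: [[-0.993, 0.12, 0.002], [0.12, 0.993, 0.001], [-0.002, 0.001, -1.0]]
wrist_force: [0.1, 4.3, 6.3]
gripper_width: 0.0111
grip_force: 43.8
```

Run:
```python
from h import *
st()
```

```text
19.7167 [ 0.56   -0.0909  0.0564] yaw 173.09 F [0.1351 4.3306 6.3364] T [ 0.6452  0.1699 -0.0321] w 0.011129317303974637 43.77933204174042 j7 1.2054205884973255
```

>>> jog_arm --steps '[{"dx":0,"dy":0.003,"dz":0,"wx":0,"wy":0,"wz":0.03},{"dx":0,"dy":0.003,"dz":0,"wx":0,"wy":0,"wz":0.06},{"dx":0,"dy":0.003,"dz":0,"wx":0,"wy":0,"wz":0.09},{"dx":0,"dy":0.003,"dz":0,"wx":0,"wy":0,"wz":0.12},{"dx":0,"dy":0.003,"dz":0,"wx":0,"wy":0,"wz":0.15}]'

```text
t: 20.13
position: [0.5599, -0.0912, 0.0564]
orientation: [[-0.906, 0.424, 0.001], [0.424, 0.906, -0.001], [-0.002, -0.0, -1.0]]
wrist_force: [-1.5, 1.6, 5.9]
gripper_width: 0.0108
grip_force: 44.1
```

Run:
```python
from h import *
st()
```

```text
20.1333 [ 0.5599 -0.0912  0.0564] yaw 154.94 F [-1.4939  1.6234  5.9388] T [0.2536 0.2541 0.4166] w 0.010828912825383804 44.108805656433105 j7 0.9202539139993798
```

>>> jog_arm --steps '[{"dx":0,"dy":0,"dz":0,"wx":0,"wy":0,"wz":0.03},{"dx":0,"dy":0,"dz":0,"wx":0,"wy":0,"wz":0.06},{"dx":0,"dy":0,"dz":0,"wx":0,"wy":0,"wz":0.09},{"dx":0,"dy":0,"dz":0,"wx":0,"wy":0,"wz":0.12},{"dx":0,"dy":0,"dz":0,"wx":0,"wy":0,"wz":0.15}]'

```text
t: 20.55
position: [0.5597, -0.0915, 0.0564]
orientation: [[-0.73, 0.683, 0.001], [0.683, 0.73, -0.001], [-0.001, -0.0, -1.0]]
wrist_force: [-1.0, 1.4, 6.6]
gripper_width: 0.0111
grip_force: 44.0
```

Run:
```python
from h import *
st()
```

```text
20.55 [ 0.5597 -0.0915  0.0564] yaw 136.89 F [-1.0108  1.3534  6.6105] T [0.2335 0.3508 0.155 ] w 0.011055698973873863 43.97280156612396 j7 0.6357285740037506
```

>>> jog_arm --steps '[{"dx":0,"dy":0,"dz":0,"wx":0,"wy":0,"wz":-0.015},{"dx":0,"dy":0,"dz":0,"wx":0,"wy":0,"wz":-0.03},{"dx":0,"dy":0,"dz":0,"wx":0,"wy":0,"wz":-0.045},{"dx":0,"dy":0,"dz":0,"wx":0,"wy":0,"wz":-0.045}]'

```text
t: 20.88
position: [0.5598, -0.0914, 0.0564]
orientation: [[-0.793, 0.609, 0.001], [0.609, 0.793, -0.001], [-0.001, -0.0, -1.0]]
wrist_force: [-1.2, 1.9, 6.5]
gripper_width: 0.0113
grip_force: 44.0
```

Run:
```python
from h import *
st()
```

```text
20.8833 [ 0.5598 -0.0914  0.0564] yaw 142.51 F [-1.2458  1.8922  6.4795] T [0.2801 0.3453 0.0144] w 0.011315607095030546 43.950051069259644 j7 0.7249254034871685
```

>>> jog_arm --steps '[{"dx":0,"dy":0,"dz":0,"wx":0,"wy":0,"wz":-0.003},{"dx":0,"dy":0,"dz":0,"wx":0,"wy":0,"wz":-0.006},{"dx":0,"dy":0,"dz":0,"wx":0,"wy":0,"wz":-0.006}]' --claw 0 --newtons 20

```text
t: 21.13
position: [0.5597, -0.0915, 0.0564]
orientation: [[-0.8, 0.6, 0.001], [0.6, 0.8, -0.001], [-0.001, -0.0, -1.0]]
wrist_force: [-1.5, 1.9, 7.4]
gripper_width: 0.0112
grip_force: 43.9
```

Run:
```python
from h import *
st()
```

```text
21.1333 [ 0.5597 -0.0915  0.0564] yaw 143.16 F [-1.4943  1.8835  7.3625] T [ 0.2819  0.3844 -0.032 ] w 0.011229412548520055 43.93566370010376 j7 0.7352021944128215
```

>>> jog_arm --steps '[{"dx":0,"dy":0,"dz":0,"wx":0,"wy":0,"wz":0},{"dx":0,"dy":0,"dz":0,"wx":0,"wy":0,"wz":0}]' --claw 0.25 --newtons 20

```text
t: 21.3
position: [0.5591, -0.0921, 0.0553]
orientation: [[-0.8, 0.6, -0.0], [0.6, 0.8, -0.001], [-0.001, -0.001, -1.0]]
wrist_force: [0.6, 0.2, -0.1]
gripper_width: 0.0212
grip_force: 0.0
```

>>> jog_arm --steps '[{"dx":0,"dy":0,"dz":0,"wx":0,"wy":0,"wz":0},{"dx":0,"dy":0,"dz":0,"wx":0,"wy":0,"wz":0},{"dx":0,"dy":0,"dz":0,"wx":0,"wy":0,"wz":0}]' --claw 0 --newtons 20

```text
t: 21.55
position: [0.5595, -0.0913, 0.0553]
orientation: [[-0.8, 0.6, 0.001], [0.6, 0.8, 0.0], [-0.001, 0.001, -1.0]]
wrist_force: [2.2, 1.1, -1.6]
gripper_width: 0.0115
grip_force: 26.7
```

>>> jog_arm --steps '[{"dx":0,"dy":0,"dz":0,"wx":0,"wy":0,"wz":-0.003},{"dx":0,"dy":0,"dz":0,"wx":0,"wy":0,"wz":-0.006},{"dx":0,"dy":0,"dz":0,"wx":0,"wy":0,"wz":-0.006}]'

```text
t: 21.8
position: [0.5595, -0.0913, 0.0553]
orientation: [[-0.808, 0.589, 0.001], [0.589, 0.808, 0.0], [-0.001, 0.0, -1.0]]
wrist_force: [2.8, 0.0, -2.3]
gripper_width: 0.0114
grip_force: 26.5
```

Run:
```python
from h import *
st()
```

```text
21.8 [ 0.5595 -0.0913  0.0553] yaw 143.9 F [ 2.7767  0.0411 -2.2528] T [ 0.1321 -0.5391 -0.0493] w 0.011429740554377506 26.50951087474823 j7 0.7468329398301251
```

>>> jog_arm --steps '[{"dx":0,"dy":0,"dz":0,"wx":0,"wy":0,"wz":-0.004},{"dx":0,"dy":0,"dz":0,"wx":0,"wy":0,"wz":-0.008},{"dx":0,"dy":0,"dz":0,"wx":0,"wy":0,"wz":-0.008}]'

```text
t: 22.05
position: [0.5595, -0.0913, 0.0552]
orientation: [[-0.818, 0.575, 0.001], [0.575, 0.818, 0.0], [-0.001, 0.0, -1.0]]
wrist_force: [4.0, 1.0, -3.3]
gripper_width: 0.0112
grip_force: 26.3
```

Run:
```python
from h import *
st()
```

```text
22.05 [ 0.5595 -0.0913  0.0552] yaw 144.88 F [ 3.9929  1.049  -3.3123] T [ 0.1263 -0.8111 -0.0345] w 0.011247160730113842 26.333742141723633 j7 0.7622280374432739
```

>>> jog_arm --steps '[{"dx":0,"dy":0,"dz":0,"wx":0,"wy":0,"wz":-0.003},{"dx":0,"dy":0,"dz":0,"wx":0,"wy":0,"wz":-0.006},{"dx":0,"dy":0,"dz":0,"wx":0,"wy":0,"wz":-0.006}]'

```text
t: 22.3
position: [0.5595, -0.0912, 0.0553]
orientation: [[-0.825, 0.565, 0.001], [0.565, 0.825, 0.0], [-0.001, 0.001, -1.0]]
wrist_force: [5.9, 0.9, -4.0]
gripper_width: 0.0117
grip_force: 26.2
```

Run:
```python
from h import *
st()
```

```text
22.3 [ 0.5595 -0.0912  0.0553] yaw 145.59 F [ 5.923   0.92   -4.0372] T [ 0.1116 -0.9814 -0.0358] w 0.01174508077606457 26.172156035900116 j7 0.7734122367496524
```

>>> jog_arm --steps '[{"dx":-0.004,"dy":0.002,"dz":0.002,"wx":0,"wy":0,"wz":-0.003},{"dx":-0.004,"dy":0.002,"dz":0.002,"wx":0,"wy":0,"wz":-0.006},{"dx":-0.004,"dy":0.002,"dz":0.002,"wx":0,"wy":0,"wz":-0.006}]'

```text
t: 22.55
position: [0.5596, -0.0913, 0.0552]
orientation: [[-0.832, 0.555, -0.002], [0.555, 0.832, -0.0], [0.001, -0.001, -1.0]]
wrist_force: [-1.5, 2.0, 4.9]
gripper_width: 0.0113
grip_force: 27.6
```

Run:
```python
from h import *
st()
```

```text
22.55 [ 0.5596 -0.0913  0.0552] yaw 146.31 F [-1.4894  2.012   4.8707] T [ 0.2359  0.376  -0.0643] w 0.011334521100460602 27.57681906223297 j7 0.7837743705180108
```

>>> jog_arm --steps '[{"dx":0,"dy":0,"dz":0,"wx":0,"wy":0,"wz":-0.003},{"dx":0,"dy":0,"dz":0,"wx":0,"wy":0,"wz":-0.006},{"dx":0,"dy":0,"dz":0,"wx":0,"wy":0,"wz":-0.006}]'

```text
t: 22.8
position: [0.5597, -0.0912, 0.0552]
orientation: [[-0.839, 0.544, -0.002], [0.544, 0.839, -0.0], [0.001, -0.001, -1.0]]
wrist_force: [-1.1, 1.6, 5.6]
gripper_width: 0.0116
grip_force: 27.6
```

Run:
```python
from h import *
st()
```

```text
22.8 [ 0.5597 -0.0912  0.0552] yaw 147.02 F [-1.0868  1.551   5.6472] T [ 0.2488  0.3693 -0.0125] w 0.011572954621916381 27.616726756095886 j7 0.7950350830235617
```

>>> jog_arm --steps '[{"dx":0,"dy":0,"dz":0,"wx":0,"wy":0,"wz":-0.003},{"dx":0,"dy":0,"dz":0,"wx":0,"wy":0,"wz":-0.006},{"dx":0,"dy":0,"dz":0,"wx":0,"wy":0,"wz":-0.006}]'

```text
t: 23.05
position: [0.5596, -0.0913, 0.0552]
orientation: [[-0.846, 0.534, -0.002], [0.534, 0.846, -0.0], [0.001, -0.001, -1.0]]
wrist_force: [-2.2, 1.6, 6.0]
gripper_width: 0.0116
grip_force: 27.6
```

Run:
```python
from h import *
st()
```

```text
23.05 [ 0.5596 -0.0913  0.0552] yaw 147.75 F [-2.1988  1.636   5.9793] T [0.3617 0.4384 0.0058] w 0.011596776339288541 27.61117994785309 j7 0.8064684762442242
```

>>> jog_arm --steps '[{"dx":0,"dy":0,"dz":0,"wx":0,"wy":0,"wz":-0.003},{"dx":0,"dy":0,"dz":0,"wx":0,"wy":0,"wz":-0.006},{"dx":0,"dy":0,"dz":0,"wx":0,"wy":0,"wz":-0.006}]'

```text
t: 23.3
position: [0.5597, -0.0912, 0.0552]
orientation: [[-0.852, 0.523, -0.002], [0.523, 0.852, -0.0], [0.001, -0.001, -1.0]]
wrist_force: [-2.0, 2.2, 4.6]
gripper_width: 0.0114
grip_force: 27.6
```

Run:
```python
from h import *
st()
```

```text
23.3 [ 0.5597 -0.0912  0.0552] yaw 148.47 F [-2.0467  2.2477  4.5524] T [ 0.2685  0.4207 -0.0108] w 0.011441832674778904 27.609759271144867 j7 0.8177951040273331
```

>>> jog_arm --steps '[{"dx":0,"dy":0,"dz":0,"wx":0,"wy":0,"wz":-0.003},{"dx":0,"dy":0,"dz":0,"wx":0,"wy":0,"wz":-0.006},{"dx":0,"dy":0,"dz":0,"wx":0,"wy":0,"wz":-0.006}]'

```text
t: 23.55
position: [0.5596, -0.0912, 0.0552]
orientation: [[-0.859, 0.512, -0.002], [0.512, 0.859, -0.0], [0.001, -0.001, -1.0]]
wrist_force: [-1.8, 1.7, 5.2]
gripper_width: 0.0115
grip_force: 27.6
```

Run:
```python
from h import *
st()
```

```text
23.55 [ 0.5596 -0.0912  0.0552] yaw 149.19 F [-1.7897  1.7472  5.1659] T [ 0.3229  0.3765 -0.0226] w 0.011507043847357717 27.60657548904419 j7 0.8291761112176524
```

>>> jog_arm --steps '[{"dx":0,"dy":0,"dz":0,"wx":0,"wy":0,"wz":-0.003},{"dx":0,"dy":0,"dz":0,"wx":0,"wy":0,"wz":-0.006},{"dx":0,"dy":0,"dz":0,"wx":0,"wy":0,"wz":-0.006}]'

```text
t: 23.8
position: [0.5597, -0.0912, 0.0552]
orientation: [[-0.865, 0.501, -0.002], [0.501, 0.865, -0.0], [0.001, -0.001, -1.0]]
wrist_force: [-1.8, 0.4, 4.5]
gripper_width: 0.0117
grip_force: 27.6
```

Run:
```python
from h import *
st()
```

```text
23.8 [ 0.5597 -0.0912  0.0552] yaw 149.91 F [-1.8441  0.4206  4.5088] T [ 0.3271  0.3798 -0.067 ] w 0.011745521677848371 27.60524421930313 j7 0.8404953238213884
```

>>> jog_arm --steps '[{"dx":0,"dy":0,"dz":0,"wx":0,"wy":0,"wz":-0.003},{"dx":0,"dy":0,"dz":0,"wx":0,"wy":0,"wz":-0.006},{"dx":0,"dy":0,"dz":0,"wx":0,"wy":0,"wz":-0.006}]'

```text
t: 24.05
position: [0.5597, -0.0912, 0.0552]
orientation: [[-0.871, 0.49, -0.002], [0.49, 0.871, -0.0], [0.001, -0.001, -1.0]]
wrist_force: [-1.2, 2.2, 4.9]
gripper_width: 0.0112
grip_force: 27.6
```

Run:
```python
from h import *
st()
```

```text
24.05 [ 0.5597 -0.0912  0.0552] yaw 150.63 F [-1.1588  2.177   4.8936] T [ 0.3336  0.3849 -0.0681] w 0.011213127212434473 27.603629529476166 j7 0.85183619927213
```

>>> jog_arm --steps '[{"dx":0,"dy":0,"dz":0,"wx":0,"wy":0,"wz":-0.003},{"dx":0,"dy":0,"dz":0,"wx":0,"wy":0,"wz":-0.006},{"dx":0,"dy":0,"dz":0,"wx":0,"wy":0,"wz":-0.006}]'

```text
t: 24.3
position: [0.5597, -0.0912, 0.0552]
orientation: [[-0.878, 0.479, -0.002], [0.479, 0.878, -0.0], [0.001, -0.001, -1.0]]
wrist_force: [-1.7, 1.6, 5.7]
gripper_width: 0.0114
grip_force: 27.6
```

Run:
```python
from h import *
st()
```

```text
24.3 [ 0.5597 -0.0912  0.0552] yaw 151.35 F [-1.7066  1.6384  5.7227] T [ 0.3638  0.3493 -0.0783] w 0.011378716328520699 27.601656317710876 j7 0.8631602484844363
```

>>> jog_arm --steps '[{"dx":0,"dy":0,"dz":0,"wx":0,"wy":0,"wz":-0.003},{"dx":0,"dy":0,"dz":0,"wx":0,"wy":0,"wz":-0.006},{"dx":0,"dy":0,"dz":0,"wx":0,"wy":0,"wz":-0.006}]'

```text
t: 24.55
position: [0.5597, -0.0912, 0.0552]
orientation: [[-0.884, 0.468, -0.002], [0.468, 0.884, -0.0], [0.001, -0.001, -1.0]]
wrist_force: [-1.3, 2.2, 5.8]
gripper_width: 0.0114
grip_force: 27.6
```

Run:
```python
from h import *
st()
```

```text
24.55 [ 0.5597 -0.0912  0.0552] yaw 152.07 F [-1.3499  2.1548  5.7721] T [ 0.332   0.3159 -0.0012] w 0.01143766964443403 27.599884271621704 j7 0.8744932616332421
```

>>> jog_arm --steps '[{"dx":0,"dy":0,"dz":0,"wx":0,"wy":0,"wz":-0.003},{"dx":0,"dy":0,"dz":0,"wx":0,"wy":0,"wz":-0.006},{"dx":0,"dy":0,"dz":0,"wx":0,"wy":0,"wz":-0.006}]'

```text
t: 24.8
position: [0.5597, -0.0912, 0.0552]
orientation: [[-0.889, 0.457, -0.002], [0.457, 0.889, -0.0], [0.001, -0.001, -1.0]]
wrist_force: [-2.0, 2.3, 5.2]
gripper_width: 0.0115
grip_force: 27.6
```

Run:
```python
from h import *
st()
```

```text
24.8 [ 0.5597 -0.0912  0.0552] yaw 152.79 F [-2.0152  2.3119  5.1567] T [ 0.288   0.3295 -0.0095] w 0.011475490570356635 27.59775012731552 j7 0.8858406543946966
```

>>> jog_arm --steps '[{"dx":0,"dy":0,"dz":0,"wx":0,"wy":0,"wz":-0.003},{"dx":0,"dy":0,"dz":0,"wx":0,"wy":0,"wz":-0.006},{"dx":0,"dy":0,"dz":0,"wx":0,"wy":0,"wz":-0.006}]'

```text
t: 25.05
position: [0.5597, -0.0912, 0.0552]
orientation: [[-0.895, 0.446, -0.002], [0.446, 0.895, -0.0], [0.001, -0.001, -1.0]]
wrist_force: [-2.0, 1.4, 4.9]
gripper_width: 0.0117
grip_force: 27.6
```

Run:
```python
from h import *
st()
```

```text
25.05 [ 0.5597 -0.0912  0.0552] yaw 153.51 F [-1.9796  1.3508  4.9366] T [ 0.3208  0.3181 -0.0184] w 0.01171834498688419 27.597822546958923 j7 0.8971404800582279
```

>>> jog_arm --steps '[{"dx":0,"dy":0,"dz":0,"wx":0,"wy":0,"wz":-0.003},{"dx":0,"dy":0,"dz":0,"wx":0,"wy":0,"wz":-0.006},{"dx":0,"dy":0,"dz":0,"wx":0,"wy":0,"wz":-0.006}]'

```text
t: 25.3
position: [0.5597, -0.0912, 0.0552]
orientation: [[-0.901, 0.435, -0.002], [0.435, 0.901, -0.0], [0.001, -0.001, -1.0]]
wrist_force: [-2.0, 1.6, 5.2]
gripper_width: 0.0116
grip_force: 27.6
```

Run:
```python
from h import *
st()
```

```text
25.3 [ 0.5597 -0.0912  0.0552] yaw 154.24 F [-2.0193  1.5513  5.2392] T [0.278  0.3323 0.0489] w 0.011621000693342137 27.5922954082489 j7 0.9086482847557209
```

>>> jog_arm --steps '[{"dx":0,"dy":0,"dz":0,"wx":0,"wy":0,"wz":-0.003},{"dx":0,"dy":0,"dz":0,"wx":0,"wy":0,"wz":-0.006},{"dx":0,"dy":0,"dz":0,"wx":0,"wy":0,"wz":-0.006}]'

```text
t: 25.55
position: [0.5597, -0.0911, 0.0552]
orientation: [[-0.906, 0.424, -0.002], [0.424, 0.906, -0.0], [0.001, -0.001, -1.0]]
wrist_force: [-2.4, 1.8, 6.3]
gripper_width: 0.0118
grip_force: 27.6
```

Run:
```python
from h import *
st()
im=bot.read_camera("wrist");a=cv2.resize(im[100:290,130:350,::-1],None,fx=3,fy=3,interpolation=cv2.INTER_CUBIC);cv2.imwrite("pics/w8.png",a)
```

```text
25.55 [ 0.5597 -0.0911  0.0552] yaw 154.93 F [-2.383   1.822   6.3436] T [ 0.2989  0.3688 -0.2   ] w 0.011758465076560825 27.639257311820984 j7 0.9195417468560108
```

View pics/w8.png

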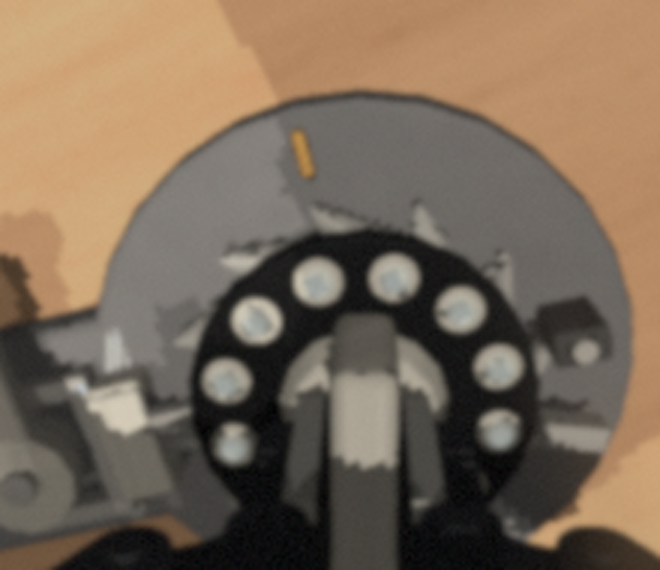

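The tooth now bears (torque about -0.2), with the dial at about 154.9°. I'll press slightly harder and hold.

>>> jog_arm --steps '[{"dx":0,"dy":0,"dz":0,"wx":0,"wy":0,"wz":-0.0012},{"dx":0,"dy":0,"dz":0,"wx":0,"wy":0,"wz":-0.0012},{"dx":0,"dy":0,"dz":0,"wx":0,"wy":0,"wz":-0.0012}]'

```text
t: 25.85
position: [0.5597, -0.0911, 0.0552]
orientation: [[-0.907, 0.422, -0.002], [0.422, 0.907, -0.0], [0.001, -0.001, -1.0]]
wrist_force: [-1.7, 1.6, 4.9]
gripper_width: 0.0114
grip_force: 27.7
```

Run:
```python
from h import *
st()
for i in range(3): bot.read_camera("top"); print(bot.get_obs()["ft_torque"][2])
```

```text
25.85 [ 0.5597 -0.0911  0.0552] yaw 155.05 F [-1.6557  1.5686  4.9373] T [ 0.3179  0.3561 -0.1835] w 0.01143759396969979 27.67507553100586 j7 0.9214820611905034
-0.2469953625518357
-0.16327818410483996
-0.24776892429661784
```

>>> jog_arm --steps '[{"dx":0,"dy":0,"dz":0,"wx":0,"wy":0,"wz":-0.002},{"dx":0,"dy":0,"dz":0,"wx":0,"wy":0,"wz":-0.002},{"dx":0,"dy":0,"dz":0,"wx":0,"wy":0,"wz":-0.002}]'

```text
t: 26.25
position: [0.5597, -0.0911, 0.0552]
orientation: [[-0.908, 0.418, -0.002], [0.418, 0.908, -0.0], [0.001, -0.001, -1.0]]
wrist_force: [-2.5, 2.5, 5.8]
gripper_width: 0.0114
grip_force: 27.8
```

Run:
```python
from h import *
st()
for i in range(4): bot.read_camera("top"); print(bot.get_obs()["ft_torque"][2])
```

```text
26.25 [ 0.5597 -0.0911  0.0552] yaw 155.27 F [-2.5321  2.5209  5.8469] T [ 0.3342  0.3971 -0.3172] w 0.011367490249345878 27.770200967788696 j7 0.9251484004413592
-0.26804757093561093
-0.2781936063332898
-0.29438632219922484
-0.3151978324073969
```

>>> jog_arm --steps '[{"dx":0,"dy":0,"dz":0,"wx":0,"wy":0,"wz":-0.001},{"dx":0,"dy":0,"dz":0,"wx":0,"wy":0,"wz":-0.001},{"dx":0,"dy":0,"dz":0,"wx":0,"wy":0,"wz":-0.001},{"dx":0,"dy":0,"dz":0,"wx":0,"wy":0,"wz":-0.001},{"dx":0,"dy":0,"dz":0,"wx":0,"wy":0,"wz":-0.001}]'

```text
t: 26.87
position: [0.5597, -0.0911, 0.0552]
orientation: [[-0.909, 0.416, -0.002], [0.416, 0.909, -0.0], [0.001, -0.001, -1.0]]
wrist_force: [-1.7, 2.2, 6.0]
gripper_width: 0.0118
grip_force: 27.9
```

Run:
```python
from h import *
st()
```

```text
26.8667 [ 0.5597 -0.0911  0.0552] yaw 155.39 F [-1.7017  2.1629  6.0383] T [ 0.3005  0.383  -0.2577] w 0.011760557586436867 27.862371504306793 j7 0.9269603780766185
```

>>> jog_arm --steps '[{"dx":0,"dy":0,"dz":0,"wx":0,"wy":0,"wz":0.031},{"dx":0,"dy":0,"dz":0,"wx":0,"wy":0,"wz":0.062},{"dx":0,"dy":0,"dz":0,"wx":0,"wy":0,"wz":0.093},{"dx":0,"dy":0,"dz":0,"wx":0,"wy":0,"wz":0.124},{"dx":0,"dy":0,"dz":0,"wx":0,"wy":0,"wz":0.155}]'

```text
t: 27.28
position: [0.5595, -0.0913, 0.0552]
orientation: [[-0.728, 0.686, -0.002], [0.686, 0.728, -0.001], [0.001, -0.002, -1.0]]
wrist_force: [-2.1, 1.2, 5.5]
gripper_width: 0.0114
grip_force: 27.7
```

>>> jog_arm --steps '[{"dx":0,"dy":0,"dz":0,"wx":0,"wy":0,"wz":0.031},{"dx":0,"dy":0,"dz":0,"wx":0,"wy":0,"wz":0.062},{"dx":0,"dy":0,"dz":0,"wx":0,"wy":0,"wz":0.093},{"dx":0,"dy":0,"dz":0,"wx":0,"wy":0,"wz":0.124},{"dx":0,"dy":0,"dz":0,"wx":0,"wy":0,"wz":0.155}]'

```text
t: 27.7
position: [0.5593, -0.0915, 0.0552]
orientation: [[-0.471, 0.882, -0.002], [0.882, 0.471, -0.001], [0.0, -0.003, -1.0]]
wrist_force: [-2.8, 1.1, 6.0]
gripper_width: 0.0115
grip_force: 27.7
```

Run:
```python
from h import *
st()
```

```text
27.7 [ 0.5593 -0.0915  0.0552] yaw 118.08 F [-2.7786  1.0742  5.9748] T [0.1901 0.582  0.1511] w 0.011452589722060211 27.697424590587616 j7 0.33559830002255625
```

>>> jog_arm --steps '[{"dx":0,"dy":0,"dz":0,"wx":0,"wy":0,"wz":-0.02},{"dx":0,"dy":0,"dz":0,"wx":0,"wy":0,"wz":-0.03},{"dx":0,"dy":0,"dz":0,"wx":0,"wy":0,"wz":-0.03}]'

```text
t: 27.95
position: [0.5593, -0.0915, 0.0551]
orientation: [[-0.528, 0.849, -0.002], [0.849, 0.528, -0.001], [0.001, -0.002, -1.0]]
wrist_force: [-1.3, 1.0, 5.5]
gripper_width: 0.0114
grip_force: 27.7
```

Run:
```python
from h import *
st()
```

```text
27.95 [ 0.5593 -0.0915  0.0551] yaw 121.88 F [-1.3228  1.02    5.5028] T [0.2084 0.5741 0.0902] w 0.011401930676551255 27.71484911441803 j7 0.39655739536030477
```

>>> jog_arm --steps '[{"dx":0,"dy":0,"dz":0,"wx":0,"wy":0,"wz":-0.006},{"dx":0,"dy":0,"dz":0,"wx":0,"wy":0,"wz":-0.012},{"dx":0,"dy":0,"dz":0,"wx":0,"wy":0,"wz":-0.018},{"dx":0,"dy":0,"dz":0,"wx":0,"wy":0,"wz":-0.018}]'

```text
t: 28.28
position: [0.5594, -0.0915, 0.0552]
orientation: [[-0.56, 0.829, -0.002], [0.829, 0.56, -0.001], [0.001, -0.002, -1.0]]
wrist_force: [-2.0, 1.5, 6.3]
gripper_width: 0.0111
grip_force: 27.7
```

Run:
```python
from h import *
st()
```

```text
28.2833 [ 0.5594 -0.0915  0.0552] yaw 124.03 F [-1.9832  1.5401  6.2828] T [0.2753 0.5409 0.067 ] w 0.01110045792760704 27.705467641353607 j7 0.43079065214319806
```

>>> jog_arm --steps '[{"dx":0,"dy":0,"dz":0,"wx":0,"wy":0,"wz":-0.003},{"dx":0,"dy":0,"dz":0,"wx":0,"wy":0,"wz":-0.006},{"dx":0,"dy":0,"dz":0,"wx":0,"wy":0,"wz":-0.006}]'

```text
t: 28.53
position: [0.5594, -0.0915, 0.0552]
orientation: [[-0.569, 0.822, -0.002], [0.822, 0.569, -0.001], [0.001, -0.002, -1.0]]
wrist_force: [-2.8, 2.3, 6.7]
gripper_width: 0.0115
grip_force: 27.7
```

Run:
```python
from h import *
st()
for i in range(3): bot.read_camera("top"); print(bot.get_obs()["ft_torque"][2])
```

```text
28.5333 [ 0.5594 -0.0915  0.0552] yaw 124.71 F [-2.8311  2.3257  6.6834] T [ 0.2984  0.5959 -0.112 ] w 0.01154439183158765 27.705505192279816 j7 0.4416485330422984
-0.11345738771453803
-0.05225618386915459
-0.06917096421100546
```

>>> jog_arm --steps '[{"dx":0,"dy":0,"dz":0,"wx":0,"wy":0,"wz":-0.0015},{"dx":0,"dy":0,"dz":0,"wx":0,"wy":0,"wz":-0.003},{"dx":0,"dy":0,"dz":0,"wx":0,"wy":0,"wz":-0.003}]'

```text
t: 28.93
position: [0.5594, -0.0915, 0.0552]
orientation: [[-0.574, 0.819, -0.002], [0.819, 0.574, -0.001], [0.001, -0.002, -1.0]]
wrist_force: [-2.4, 2.3, 6.6]
gripper_width: 0.0113
grip_force: 27.8
```

Run:
```python
from h import *
st()
for i in range(3): bot.read_camera("top"); print(bot.get_obs()["ft_torque"][2])
```

```text
28.9333 [ 0.5594 -0.0915  0.0552] yaw 125.04 F [-2.3515  2.2578  6.5857] T [ 0.2829  0.5084 -0.1753] w 0.011331946092554298 27.75964379310608 j7 0.44706427262590503
-0.19965502202622343
-0.18235387866429575
-0.21750763846302434
```

>>> jog_arm --steps '[{"dx":0,"dy":0,"dz":0,"wx":0,"wy":0,"wz":-0.002},{"dx":0,"dy":0,"dz":0,"wx":0,"wy":0,"wz":-0.0035},{"dx":0,"dy":0,"dz":0,"wx":0,"wy":0,"wz":-0.0035}]'

```text
t: 29.33
position: [0.5593, -0.0914, 0.0552]
orientation: [[-0.58, 0.815, -0.002], [0.815, 0.58, -0.0], [0.001, -0.002, -1.0]]
wrist_force: [-3.8, 0.8, 6.6]
gripper_width: 0.0115
grip_force: 28.0
```

Run:
```python
from h import *
st()
for i in range(4): bot.read_camera("top"); print(bot.get_obs()["ft_torque"][2])
```

```text
29.3333 [ 0.5593 -0.0914  0.0552] yaw 125.44 F [-3.7958  0.8355  6.6   ] T [ 0.2595  0.5265 -0.3288] w 0.011515877507614304 27.969616055488586 j7 0.4534896383056147
-0.3136830548810375
-0.313767860295909
-0.24229731931064047
-0.3203520061232397
```

>>> jog_arm --steps '[{"dx":0,"dy":0,"dz":0,"wx":0,"wy":0,"wz":-0.001},{"dx":0,"dy":0,"dz":0,"wx":0,"wy":0,"wz":-0.001},{"dx":0,"dy":0,"dz":0,"wx":0,"wy":0,"wz":-0.001},{"dx":0,"dy":0,"dz":0,"wx":0,"wy":0,"wz":-0.001},{"dx":0,"dy":0,"dz":0,"wx":0,"wy":0,"wz":-0.001}]'

```text
t: 29.95
position: [0.5594, -0.0915, 0.0552]
orientation: [[-0.581, 0.814, -0.002], [0.814, 0.581, -0.0], [0.001, -0.002, -1.0]]
wrist_force: [-2.8, 2.3, 5.4]
gripper_width: 0.0113
grip_force: 28.1
```

Run:
```python
from h import *
st()
```

```text
29.95 [ 0.5594 -0.0915  0.0552] yaw 125.54 F [-2.8129  2.2804  5.3791] T [ 0.2292  0.5705 -0.3701] w 0.011275584335882802 28.092716932296753 j7 0.4552427762428971
```

>>> jog_arm --steps '[{"dx":0,"dy":0,"dz":0,"wx":0,"wy":0,"wz":0},{"dx":0,"dy":0,"dz":0,"wx":0,"wy":0,"wz":0},{"dx":0,"dy":0,"dz":0,"wx":0,"wy":0,"wz":0},{"dx":0,"dy":0,"dz":-0.1,"wx":0,"wy":0,"wz":0},{"dx":0,"dy":0,"dz":-0.25,"wx":0,"wy":0,"wz":0}]' --claw 0.45

```text
t: 30.37
position: [0.557, -0.0915, 0.1142]
orientation: [[-0.582, 0.813, -0.008], [0.813, 0.582, 0.002], [0.007, -0.005, -1.0]]
wrist_force: [0.4, -0.9, 0.1]
gripper_width: 0.0387
grip_force: 0.0
```

>>> jog_arm --steps '[{"dx":-0.16,"dy":0,"dz":-0.16,"wx":0,"wy":0,"wz":0},{"dx":-0.3,"dy":0,"dz":-0.3,"wx":0,"wy":0,"wz":0},{"dx":-0.3,"dy":0,"dz":-0.3,"wx":0,"wy":0,"wz":0},{"dx":-0.3,"dy":0,"dz":-0.3,"wx":0,"wy":0,"wz":0}]'

```text
t: 30.7
position: [0.6073, -0.1577, 0.1963]
orientation: [[-0.577, 0.817, 0.007], [0.817, 0.577, -0.004], [-0.007, 0.004, -1.0]]
wrist_force: [-0.4, -0.3, -0.2]
gripper_width: 0.0384
grip_force: 0.0
```

Run:
```python
from h import *
im=bot.read_camera("wrist");st();cv2.imwrite("pics/w9.png",cv2.resize(im[:,:,::-1],(768,576)))
```

```text
30.75 [ 0.6054 -0.1549  0.1938] yaw 125.4 F [-0.2859  0.2192  0.6241] T [ 0.0167 -0.079   0.008 ] w 0.03861055997383538 0.0 j7 0.6053403912498013
```

View pics/w9.png

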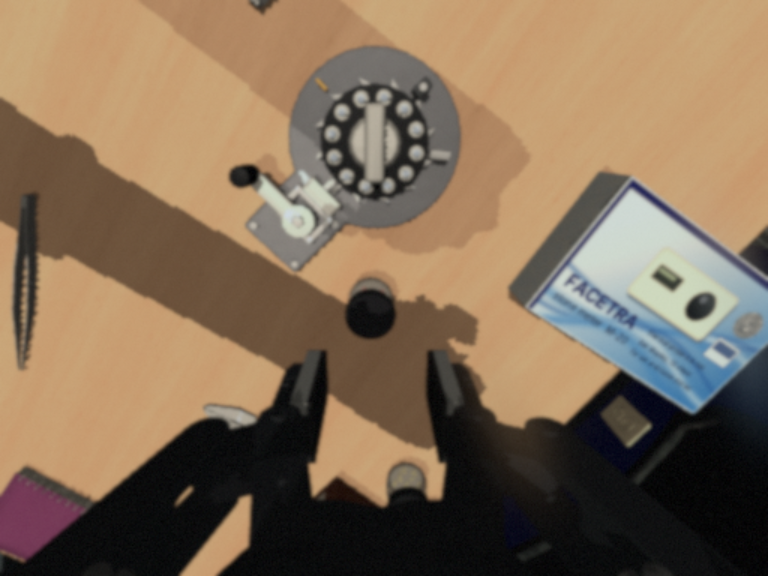

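The lever is home with its post at (243,175). The lug at (438,155) stands two clicks past the stop at (423,88), the jar at (370,312) and the tweezers are undisturbed, and the gripper is clear.

```bash
python3 -c "
from bench import bot;print(bot.sign_off())"
```

```text
the job is handed in; nothing more can be done
None
```

The dial is re-indexed and handed in: it was pressed lightly on the stop (about 0.38 N m), the lever swung home, then it was advanced two clicks one at a time, each pressed back on the pawl at about 0.3 N m, with the gripper clear and about 31 of the 72 s used; no verdict came back.

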